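# Pin the drilling jig and centre the bore probe in the stone

### The job

Lock the jig's guide arm: push the loose locking pin fully home, down through the eye at the end of the arm and into the lug below it, and let go of it. Then take the bore probe from its stand and lower its thin stem through the arm's guide hole into the drilled stone, never letting the probe touch the arm, the stone or the rest of the jig. Finish while still holding the probe upright and motionless, centred in the guide hole with its tip about halfway down the stone's bore; leave the jar, the dish and the screwdriver where they are.

Things in the scene. Friction and masses are not known exactly. Their poses are not given: they have to be found in the camera images.
- jig: Fixed jig: dark steel base 100 x 220 x 12 mm. Origin: centre of its underside, straight below the guide hole; z up; y runs from hinge post (y -75 mm) past the stone (0) to the lug (+75 mm). Over them lies an aluminium arm 48 x 200 x 14 mm, its top 80 mm above the table; at the hinge end a steel cap and spindle rise 8 mm above the arm.
- swing_bar (a joint): Swing of the guide arm about its vertical hinge post, rad: 0 = against its stop with the eye exactly over the lug (where it starts), grows as it swings anticlockwise seen from above, to 1.2. Stiff: it stays where it is left, about 2 N at the eye moves it.
- guide (a point): Centre of the guide hole in the arm's top face, 80 mm above the table. The hole is round, 22 mm wide, vertical, through the 14 mm thick arm, with a 2 mm chamfer; the stone lies 18 mm under the arm.
- eye (a point): Centre of the pin hole (the eye) in the arm's top face, at the arm's free end, 80 mm above the table, 75 mm from the guide hole. Hole 14 mm wide with a 2 mm chamfer, through 14 mm of arm.
- lug (a point): Centre of the mouth of the lug's hole, 64 mm above the table, straight under the eye, 2 mm beneath the arm's underside. Hole 14 mm wide, 52 mm deep, 2 mm chamfer. The lug is an aluminium block 44 x 46 mm.
- stone_mid (a point): Middle of the stone's bore, 30 mm above the table, straight below the guide hole. The stone is a grey-white ring 54 mm across, 36 mm high, its underside 12 mm and top 48 mm above the table, clamped fast; its vertical through-bore is 24 mm wide.
- pin: Loose steel locking pin, about 80 g, upright in its block. Round shank 10 mm thick, 40 mm long, foot chamfered; above it a collar 22 mm across, 4 mm thick; on that a square grip 14 x 14 mm, 34 mm tall, flats along the pin's x and y. Origin: on the axis at the collar's underside, z up; grip's top at z +38 mm. Home: collar on the arm, top 118 mm above the table.
- pin_tip (a point): Foot of the pin's shank, on its axis, 40 mm below the pin's origin.
- probe: Loose bore probe, about 90 g, upright in its stand. Round steel stem 8 mm thick, 80 mm long; above it a collar 22 mm across, 4 mm thick; on that a square black handle 16 x 16 mm, 50 mm tall, flats along the probe's x and y. Origin: on the axis at the collar's underside, z up; handle's top at z +54 mm.
- probe_tip (a point): Tip of the probe's stem, on its axis, 80 mm below the probe's origin.
- probe_stand: Fixed wooden block 64 x 64 x 90 mm; a 12 mm vertical through-hole in its centre holds the probe's stem, the probe's collar rests on its top. Origin: centre of its underside. The taller of the two blocks; left or right of the jig.
- pin_block: Fixed wooden block 64 x 64 x 50 mm; a 14 mm vertical through-hole in its centre holds the pin's shank, the pin's collar rests on its top. Origin: centre of its underside. The lower of the two blocks, on the other side of the jig.
- jar: Bystander: closed amber glass jar with steel lid, 68 mm across, 89 mm high, beyond the jig. Origin: centre of its underside.
- dish: Bystander: wooden dish of beads, 90 mm across, 30 mm high, beyond the jig. Origin: centre of its underside.
- screwdriver: Bystander: screwdriver 170 mm long with black handle, lying crosswise between robot and jig. Origin at the middle of its length on the table.
Things that resemble listed ones, but are neither listed nor needed, are in the scene too. What is shaped like the probe but pink or yellow is not meant.

How it is judged (in metres and radians):
On the way, in this order (a step that is already met when the one before it is completed fails the run):
1. the pin is fully home through the arm's eye and the lug, and released (horizontal distance between pin and eye below 0.004 m and horizontal distance between pin_tip and lug below 0.004 m and z of pin in the frame of eye below 0.004 m and z of pin_tip in the frame of lug below -0.016 m and angle between pin's own z axis and vertical below 0.1 rad and value of joint swing_bar below 0.03 rad and contact force between pin and the fingers below 0.1 N), for 0.2 s.
2. the probe's tip is down through the guide hole and under the arm (horizontal distance between probe_tip and guide below 0.009 m and z of probe_tip in the frame of guide below -0.02 m), for 0.2 s.
At the end, for the whole second after the job is handed in: Pin home (4 mm) in eye and lug, released, arm within 0.03 rad of its stop; probe held by the fingers, still, upright within 0.07 rad, tip and collar within 4 mm of the bore axis, tip within 10 mm of half the stone's depth, touching nothing of the jig (all of step 1 and horizontal distance between probe_tip and stone_mid below 0.004 m and horizontal distance between probe and guide below 0.004 m and z of probe_tip in the frame of stone_mid between -0.01 and 0.01 m and angle between probe's own z axis and vertical below 0.07 rad and contact force between probe and the fingers above 1 N and contact force between probe and jig below 0.05 N and linear speed of probe below 0.02 m/s); the arm keeps its last pose, push and grip.
It fails at once if the probe touches the guide arm, the stone or any other part of the jig (contact force between probe and jig above 0.2 N).
It fails at once if the jar is disturbed (distance of jar from where it was at the start of the episode above 0.03 m).
It fails at once if the dish is disturbed (distance of dish from where it was at the start of the episode above 0.03 m).
It fails at once if the screwdriver is disturbed (distance of screwdriver from where it was at the start of the episode above 0.03 m).
It also fails if it takes over 64 s, if anything falls off the work surface, if the arm or the gripper's body presses on something with over 40 N, if the wrist force passes 120 N, or if a joint passes its speed limit or range.

### The arm

A 6-joint arm with a two-finger parallel gripper is mounted at the origin on the work surface. World frame = base frame: x ahead of the robot, y to its left, z up, the work surface at z = 0. Lengths are in m, angles in degrees, forces in N, time in s.
With the tool pointing down it reaches from about 0.375 to 0.9 m from the base axis. Payload 3.1 kg.
Tool frame: the origin (TCP) lies at the very end of the fingers, on their centre line; the grasp point (between the pads) lies 19 mm behind it (bot.hold_point_z is the z of the grasp point in the tool frame, in m); z points along the fingers, y is the line along which they close (so a half turn about z gives the same grasp; the last joint's range is limited). The gripper opens to 87 mm and grips with 3 to 60 N. Pads are 19 mm wide; open, the fingers measure 117 mm over their backs; the gripper's body (75 mm by 190 mm) begins 51 mm behind the grasp point.
Start: joints at [-86.087, 30.224, 82.088, -0, 67.689, -10.227], TCP at [0.153, -0.606, 0.223] pointing down, gripper open.
Joint ranges: [-176.69, 176.69], [-43.24, 126.21], [12.49, 139.97], [-82, 262], [0, 151.66], [-163.58, 163.58]. Speed limits (degrees/s): [159.86, 159.86, 180, 180, 180, 180].

### API

Orientations are given as a 3x3 rotation matrix whose columns are the frame's x, y, z axes.
In Python, from rig import bot, capture, camera_model gives the robot as it stands.
- The arm moves only by the tool apply_moves, never from a script. Its argument "plan" is text: rows parted by semicolons, each of 6 numbers parted by spaces: the shift along the tool's x, y, z in units of 0.05 m (1.0 is 0.05 m), then the turn, a rotation vector about the tool's x, y, z in units of 360 degrees (1.0 is 360 degrees). In form: dx dy dz ax ay az; .... A call has 1 to 10 rows; each row shifts and turns the commanded pose from where the row before left it, along the tool's axes as they then stand; what a row does not reach is not made up. A row lasts 1/12 s, in which the tool goes at most 41.7 mm and 7.16 degrees, less where a joint would pass 70% of its speed; a pose out of reach is approached as far as the arm can. A call with a number of a shift or a turn outside -1 to 1 is refused whole. A call with a gripper value outside its range is refused whole. "gripper" is the gripper command: -1 is shut, 1 is fully open, values between are in proportion, set as the call begins (left out, the last holds). The fingers move at their own pace and stop on an object; the grip force is fixed at half the most. Time passes only in rows, so rows that do not move let the fingers close. It gives the time, the measured TCP pose, the force, the opening and the grip force at its end, in the units of the state.
- bot.read_state(): the state, without advancing time (a new reading comes with each control period).
- capture(name): name is "scene" or "top" or "wrist"; returns the picture (400x640x3 uint8, red, green, blue); there is no depth.
- camera_model(name): a dict with "vertical_fov" (degrees; the focal length in pixels is half the picture's height over the tangent of half this angle, whatever the lens; pixels are square), "cx", "cy" (the principal point, pixels), "position" and "rotation" of the camera in the world; the wrist camera has in their place "hand_eye" (4x4, takes a point from camera to tool coordinates, whose origin is the TCP and whose axes are the flange's). Camera axes: x right, y down, z forward; pixel columns grow to the right and rows downward; lengths in m; the calibration is good to about 2 mm. The wrist camera is an equidistant fisheye: a pixel r from the principal point sees the ray r / f radians off the axis. A picture is of the moment at which its call begins: read the wrist's pose just before it. camera_model takes no time and is no camera call.
- bot.hand_in(): hands the job in; it is judged then, once.
The state is a dict: "time_s": time; "joint_positions": joint angles; "qvel": joint speeds; "tau": joint torques, N m; "position": TCP position; "tcp_rot": TCP orientation; "force": force on the tool from outside, world axes, zero at the start; "moment": the same for the moment, N m; "opening": opening from 0.0 (shut) to 1.0 (fully open); "grasp_force": force on a finger pad.
Only numpy, scipy, OpenCV 4.12 (cv2) and the standard library are available. Lean on these libraries where they do the work, as an engineer would, in place of code of your own. Each camera call takes 0.05 s, during which the arm holds its last target. There are 200 camera calls.

## Working session

There is one attempt and no reset: what is moved stays moved. The work goes in short steps, Python scripts to look and compute and a tool call to move; the robot and the scene stay as the last step left them, time stands still between calls to the robot, and variables do not carry over. Pictures are saved under pics/ and viewed, at most 12 in all, crops included, and the job is handed in when it is done.

Besides the shell and the picture viewer there is one more tool, called as name(argument=value, ...) on one line, values as JSON. apply_moves: Moves the arm, as the interface text tells. Its arguments: {"type":"object","properties":{"plan":{"type":"string"},"gripper":{"type":"number"}},"required":["plan"]}

```bash
mkdir -p pics; ls; python3 - <<'E'
from rig import bot,capture,camera_model
import cv2,numpy as np
s=bot.read_state();print(s['time_s'],s['position'],s['tcp_rot'],s['opening'])
for n in("scene","top","wrist"):
    print(n,camera_model(n)); im=capture(n); cv2.imwrite(f"pics/{n}0.png",im[:,:,::-1])
E
```

```text
pics
0.0 [ 0.15267085 -0.60530597  0.22155659] [[ 9.69702571e-01  2.44288574e-01 -1.28182669e-04]
 [ 2.44288264e-01 -9.69700190e-01  2.18760783e-03]
 [ 4.10108841e-04 -2.15264246e-03 -9.99997599e-01]] 0.9998203559537411
scene {'vertical_fov': 49.36871728105672, 'cx': 326.98087340811526, 'cy': 197.5196943766017, 'position': array([ 1.016905  , -0.63015769,  0.91812619]), 'rotation': array([[ 0.81351977,  0.43308082, -0.38810641],
       [ 0.58146252, -0.61646385,  0.53091775],
       [-0.00932328, -0.65758142, -0.75332579]])}
top {'vertical_fov': 52.7898451200266, 'cx': 323.0492951236867, 'cy': 202.44952842589822, 'position': array([ 0.41669281, -0.02478487,  1.26672866]), 'rotation': array([[ 0.02329644, -0.99209321,  0.1233221 ],
       [-0.99925495, -0.0269043 , -0.02767143],
       [ 0.03077053, -0.12258557, -0.99198082]])}
wrist {'vertical_fov': 65.70646984690485, 'cx': 321.6711131497196, 'cy': 202.60407990388836, 'hand_eye': array([[-8.62507250e-05, -9.65539215e-01, -2.60257599e-01,
         7.09028958e-02],
       [ 9.99999345e-01,  2.13770110e-04, -1.12447857e-03,
         5.26031136e-04],
       [ 1.14136345e-03, -2.60257525e-01,  9.65538564e-01,
        -1.61913521e-01],
       [ 0.00000000e+00,  0.00000000e+00,  0.00000000e+00,
         1.00000000e+00]])}
```

View pics/top0.png

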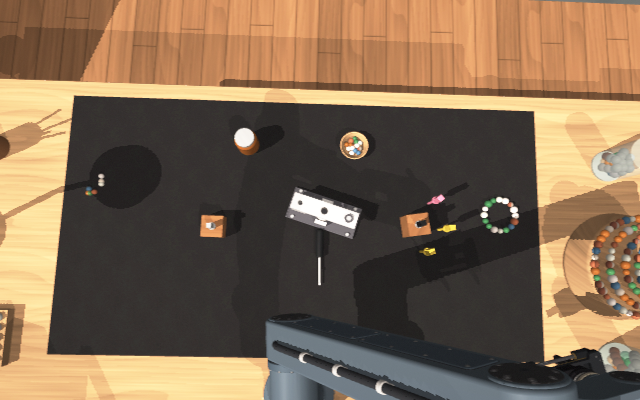

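View pics/scene0.png

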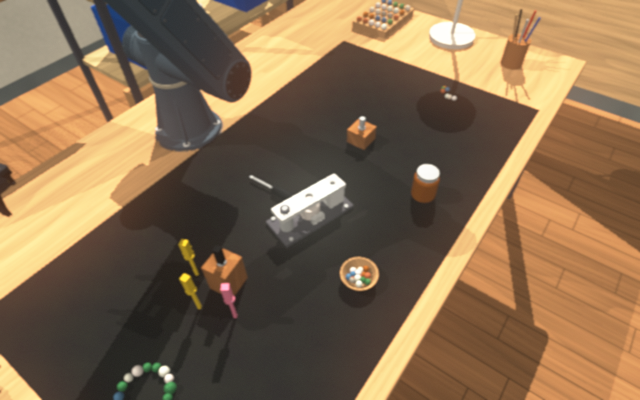

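The top view shows the pin block at about (212,226), the jig at (324,212) with its hinge cap at (348,217) and its eye at (300,203), and the probe stand at (416,224). Pink and yellow decoys stand close to the stand. The scene view agrees. Next I'll enlarge those areas.

```bash
cat > h.py <<'E'
import numpy as np,cv2
from rig import bot,capture,camera_model
def ray(n,u,v,st=None,m=None):
    m=m or camera_model(n); 
    h={'scene':400,'top':400,'wrist':400}[n]; f=h/2/np.tan(np.radians(m['vertical_fov']/2))
    x,y=u-m['cx'],v-m['cy']
    if n=='wrist':
        r=np.hypot(x,y);t=r/f;d=np.array([np.sin(t)*x/max(r,1e-9),np.sin(t)*y/max(r,1e-9),np.cos(t)])
        H=np.eye(4);H[:3,:3]=st['tcp_rot'];H[:3,3]=st['position'];H=H@m['hand_eye']
        return H[:3,3],H[:3,:3]@d
    return m['position'],m['rotation']@np.array([x/f,y/f,1])
def on(n,u,v,z,st=None):
    o,d=ray(n,u,v,st); return o+d*(z-o[2])/d[2]
def proj(n,P,st=None):
    m=camera_model(n);f=200/np.tan(np.radians(m['vertical_fov']/2))
    if n=='wrist':
        H=np.eye(4);H[:3,:3]=st['tcp_rot'];H[:3,3]=st['position'];H=H@m['hand_eye']
        p=H[:3,:3].T@(np.array(P)-H[:3,3]);r=np.hypot(p[0],p[1]);k=f*np.arctan2(r,p[2])/max(r,1e-9)
        return m['cx']+k*p[0],m['cy']+k*p[1]
    p=m['rotation'].T@(np.array(P)-m['position']);return m['cx']+f*p[0]/p[2],m['cy']+f*p[1]/p[2]
E
python3 - <<'E'
from h import *
t=cv2.imread('pics/top0.png');s=cv2.imread('pics/scene0.png')
def c(i,u,v,w,h): return cv2.resize(i[v:v+h,u:u+w],(400,300),interpolation=cv2.INTER_CUBIC)
cv2.imwrite('pics/m.png',np.vstack([np.hstack([c(t,284,180,80,60),c(t,390,190,80,60)]),np.hstack([c(t,180,200,80,60),c(s,170,225,100,75)])]))
for n,u,v,z in[('pinblk',212,220,.05),('guide',324,211,.08),('eye',300,203,.08),('hinge',348,217,.088),('stand',416,220,.09),('probetop',421,223,.148),('jar',244,133,.089),('dish',354,145,.03),('sd1',320,285,.01),('sd2',319,232,.02)]: print(n,on('top',u,v,z).round(3))
for P in([.43,.21,.05],): pass
E
```

```text
pinblk [0.506 0.273 0.05 ]
guide [ 0.539 -0.061  0.08 ]
eye [0.561 0.01  0.08 ]
hinge [ 0.522 -0.132  0.088]
stand [ 0.518 -0.333  0.09 ]
probetop [ 0.505 -0.332  0.148]
jar [0.766 0.184 0.089]
dish [ 0.756 -0.153  0.03 ]
sd1 [ 0.318 -0.056  0.01 ]
sd2 [ 0.479 -0.049  0.02 ]
```

View pics/m.png

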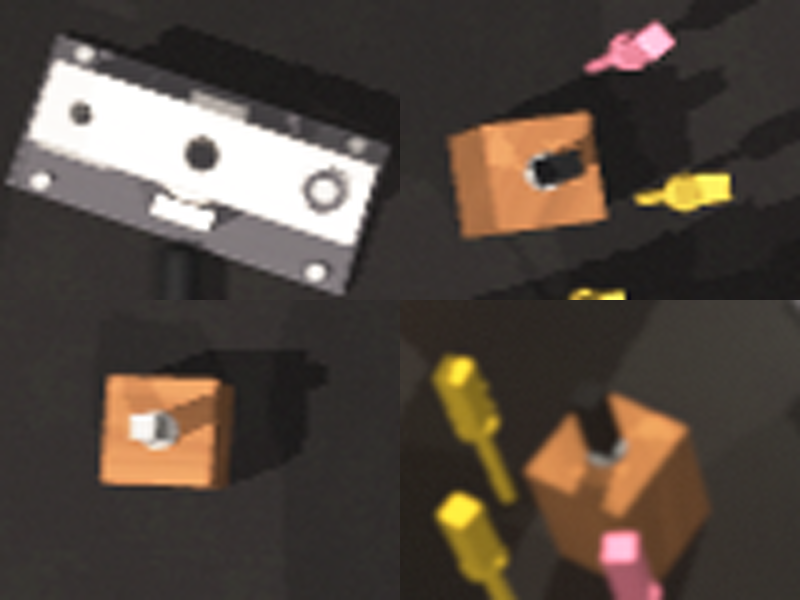

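The enlarged crops show the guide hole at about (324,211), the eye at (300,203), the hinge cap at (349,218), and the pin grip and probe handle standing in their blocks. The decoys stand upright on the table to the right of the stand. I'll look at the probe from close above first.

```bash
cat >> h.py <<'E'
def go(P,R=None):
    s=bot.read_state();d=s['tcp_rot'].T@(np.array(P)-s['position'])/.05
    print('pos',s['position'].round(4),'units',d.round(3),'norm',np.linalg.norm(d).round(2),'yawx',np.degrees(np.arctan2(s['tcp_rot'][1,0],s['tcp_rot'][0,0])).round(2),'t',s['time_s'])
E
python3 -c "
from h import *
go([.505,-.332,.26])
print(on('top',428,204,0),on('top',438,229.6,0),on('top',441,198,.134),on('top',455,227,.134))"
```

```text
pos [ 0.1527 -0.6055  0.2218] units [ 8.17  -3.584 -0.756] norm 8.95 yawx 14.14 t 0.15
[ 0.5782731  -0.39538599  0.        ] [ 0.49734612 -0.42662472  0.        ] [ 0.57950732 -0.39386849  0.134     ] [ 0.49741995 -0.4329377   0.134     ]
```

apply_moves(plan="0.74 -0.325 -0.07 0 0 0;0.74 -0.325 -0.07 0 0 0;0.74 -0.325 -0.07 0 0 0;0.74 -0.325 -0.07 0 0 0;0.74 -0.325 -0.07 0 0 0;0.74 -0.325 -0.07 0 0 0;0.74 -0.325 -0.07 0 0 0;0.74 -0.325 -0.07 0 0 0;0.74 -0.325 -0.07 0 0 0;0.74 -0.325 -0.07 0 0 0", gripper=1)

```text
time_s: 0.98
position: [0.473, -0.3564, 0.2575]
tcp_rot: [[0.97, 0.244, -0.0], [0.244, -0.97, 0.0], [-0.0, -0.0, -1.0]]
force: [0.7, -0.9, -0.4]
opening: 1.0
grasp_force: 0.0
```

apply_moves(plan="0.74 -0.33 -0.05 0 0 0;0 0 0 0 0 0;0 0 0 0 0 0;0 0 0 0 0 0")

```text
time_s: 1.32
position: [0.5032, -0.3328, 0.2596]
tcp_rot: [[0.969, 0.245, -0.001], [0.245, -0.969, 0.0], [-0.001, -0.001, -1.0]]
force: [-0.4, 0.5, -0.2]
opening: 0.993
grasp_force: 0.0
```

```bash
python3 - <<'E'
from h import *
s=bot.read_state();im=capture('wrist')[:,:,::-1];np.savez('pics/wp.npz',im=im,p=s['position'],r=s['tcp_rot']);cv2.imwrite('pics/wp.png',im)
print(s['position'],s['tcp_rot'].round(4),proj('wrist',[.505,-.332,.144],s))
go([.54,-.06,.2])
E
```

```text
[ 0.50321074 -0.33281186  0.25957274] [[ 9.695e-01  2.452e-01 -1.400e-03]
 [ 2.452e-01 -9.695e-01  2.000e-04]
 [-1.300e-03 -6.000e-04 -1.000e+00]] (np.float64(321.14367214491693), np.float64(196.35840554038677))
pos [ 0.5027 -0.3334  0.2596] units [ 2.058 -5.121  1.193] norm 5.65 yawx 14.11 t 1.3667
```

View pics/wp.png

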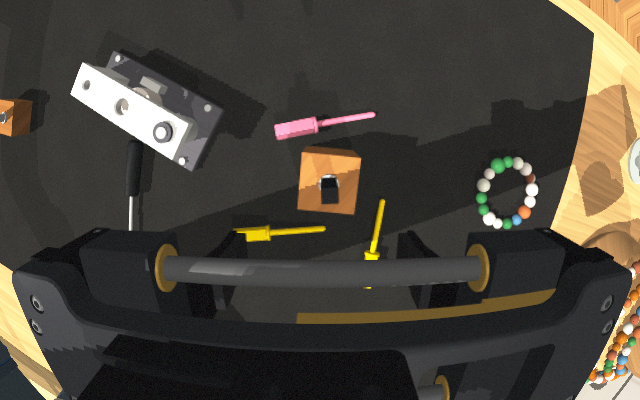

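The wrist view shows the probe handle's top at about (330,190) on its block, and the jig at upper left. The decoys have toppled onto the table, so they are out of the way. Next are close views of the jig and the pin.

apply_moves(plan="0.29 -0.73 0.06 0 0 0;0.29 -0.73 0.06 0 0 0;0.29 -0.73 0.06 0 0 0;0.29 -0.73 0.06 0 0 0;0.29 -0.73 0.06 0 0 0;0.29 -0.73 0.06 0 0 0;0.29 -0.73 0.06 0 0 0;0 0 0 0 0 0;0 0 0 0 0 0;0 0 0 0 0 0")

```text
time_s: 2.2
position: [0.5394, -0.062, 0.2391]
tcp_rot: [[0.97, 0.243, -0.0], [0.243, -0.97, -0.001], [-0.0, 0.001, -1.0]]
force: [0.2, -0.3, -0.8]
opening: 0.999
grasp_force: 0.0
```

```bash
python3 - <<'E'
from h import *
s=bot.read_state();im=capture('wrist')[:,:,::-1];np.savez('pics/wj.npz',im=im,p=s['position'],r=s['tcp_rot'])
go([.495,.272,.24])
E
```

```text
pos [ 0.5396 -0.0625  0.2391] units [ 0.754 -6.707 -0.022] norm 6.75 yawx 14.0 t 2.25
```

apply_moves(plan="0.08 -0.75 0 0 0 0;0.08 -0.75 0 0 0 0;0.08 -0.75 0 0 0 0;0.08 -0.75 0 0 0 0;0.08 -0.75 0 0 0 0;0.08 -0.75 0 0 0 0;0.08 -0.75 0 0 0 0;0.08 -0.75 0 0 0 0;0.1 -0.7 0 0 0 0;0 0 0 0 0 0")

```text
time_s: 3.08
position: [0.4941, 0.2771, 0.2393]
tcp_rot: [[0.969, 0.246, 0.001], [0.246, -0.969, 0.003], [0.002, -0.003, -1.0]]
force: [0.0, 0.7, -0.1]
opening: 1.001
grasp_force: 0.0
```

apply_moves(plan="0 0 0 0 0 0;0 0 0 0 0 0")

```text
time_s: 3.25
position: [0.4945, 0.2716, 0.2389]
tcp_rot: [[0.97, 0.242, -0.0], [0.242, -0.97, -0.001], [-0.0, 0.001, -1.0]]
force: [-0.8, -0.6, -0.7]
opening: 1.0
grasp_force: 0.0
```

```bash
python3 - <<'E'
from h import *
s=bot.read_state();im=capture('wrist')[:,:,::-1];np.savez('pics/wn.npz',im=im,p=s['position'],r=s['tcp_rot'])
print(s['position'])
A=np.load('pics/wj.npz')['im'];B=np.load('pics/wp.npz')['im']
c=lambda i,u,v,w,h,W,H: cv2.resize(i[v:v+h,u:u+w],(W,H),interpolation=cv2.INTER_CUBIC)
cv2.imwrite('pics/m2.png',np.vstack([c(A,170,80,300,150,800,300+100)[:400],np.hstack([c(im,270,140,100,50,400,200),c(B,280,140,100,75,400,200*1)])]))
E
```

```text
[0.49450668 0.27157686 0.23890583]
```

View pics/m2.png

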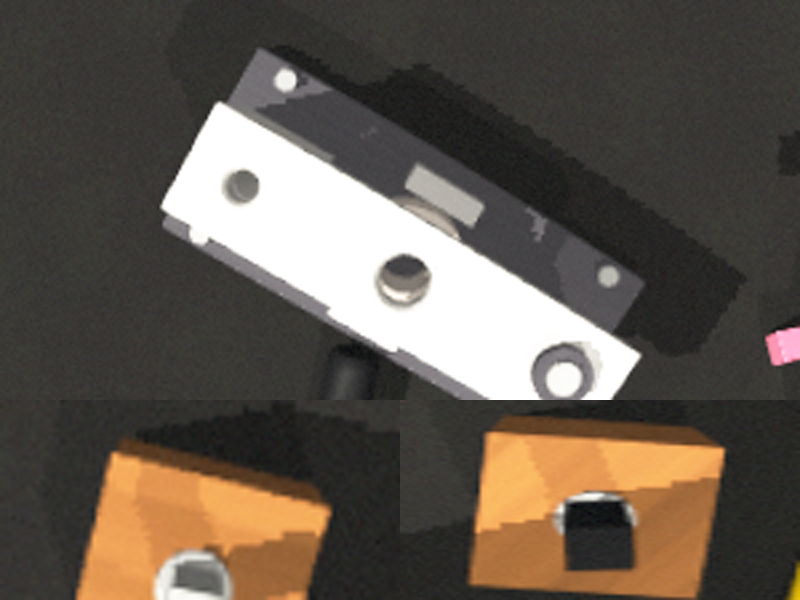

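The jig view shows the eye at about (261,150), the guide hole at (321,185) and the hinge cap at (381,222). I'll get sub-pixel centres by mask, plus bigger crops of the pin and probe.

```bash
cat > meas.py <<'E'
from h import *
def load(n):
    d=np.load(n);return d['im'],dict(position=d['p'],tcp_rot=d['r'])
E
python3 - <<'E'
from meas import *
A,s=load('pics/wj.npz')
g=cv2.cvtColor(np.ascontiguousarray(A),cv2.COLOR_BGR2GRAY)
m=(g<200).astype(np.uint8)
n,l,st,c=cv2.connectedComponentsWithStats(m)
for i in range(n):
    if 40<st[i,4]<1500: 
        u,v=c[i]; print(st[i],c[i].round(1),on('wrist',u,v,.08,s).round(4))
P=on('wrist',381,222,.088,s);print('cap',P)
# probe/pin crops
B,sb=load('pics/wp.npz');C,sc=load('pics/wn.npz')
c=lambda i,u,v,w,h: cv2.resize(i[v:v+h,u:u+w],(400,400),interpolation=cv2.INTER_CUBIC)
cv2.imwrite('pics/m3.png',np.hstack([c(C,285,135,80,80),c(B,290,140,80,80)]))
E
```

```text
[254 144  13  13 134] [260.  149.6] [0.5644 0.0106 0.08  ]
[311 175  21  20 298] [321.  184.2] [ 0.5436 -0.0605  0.08  ]
[369 208  24  25 327] [380.4 219. ] [ 0.5219 -0.1335  0.08  ]
[624 340  16  36 224] [632.7 359.4] [ 0.3054 -0.9775  0.08  ]
cap [ 0.52092383 -0.1329692   0.088     ]
```

View pics/m3.png

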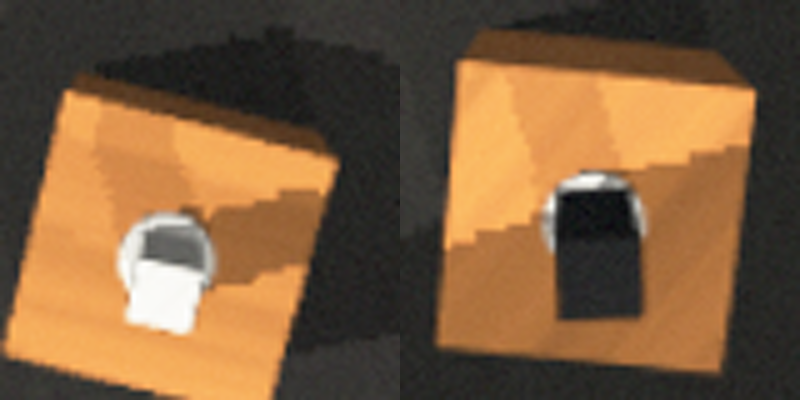

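The left crop shows the pin grip's top face centred at about (317.8,194.4), turned about 11°. The right crop shows the probe handle's top centred at about (329.9,195.5) and aligned with the tool.

```bash
python3 - <<'E'
from meas import *
B,sb=load('pics/wp.npz');C,sc=load('pics/wn.npz')
print('pin',on('wrist',317.8,194.4,.088,sc),on('wrist',318.2,186,.054,sc))
print('probe',on('wrist',329.9,195.5,.144,sb),on('wrist',328.8,184,.094,sb))
q=[np.array(p)/5 for p in[(137,262),(200,272),(192,335),(126,320)]]
w=[on('wrist',*(p+[285,135]),.088,sc)[:2] for p in q]
for i in range(4):
    d=w[(i+1)%4]-w[i];print(np.degrees(np.arctan2(d[1],d[0]))%90,np.hypot(*d))
for e in[((68,90),(337,157))]:
    a,b=[on('wrist',*(np.array(p)/5+[285,135]),.05,sc)[:2] for p in e];d=b-a;print('blk',np.degrees(np.arctan2(d[1],d[0]))%90,np.hypot(*d))
E
```

```text
pin [0.4891054  0.27405823 0.088     ] [0.49074181 0.27442267 0.054     ]
probe [ 0.50777652 -0.33963052  0.144     ] [ 0.50823032 -0.33953238  0.094     ]
4.772302480238565 0.013199008789279652
7.110920669727221 0.013598265112038328
0.7915605394124867 0.014152125757911868
3.1177150003513785 0.012609739725467962
blk 89.96374992798935 0.06332091870083438
```

apply_moves(plan="0 0 0 0 0 0.0145;0 0 0 0 0 0.0145;0 0 0 0 0 0;0 0 0 0 0 0;0 0 0 0 0 0;0 0 0 0 0 0")

```text
time_s: 3.8
position: [0.494, 0.2727, 0.2391]
tcp_rot: [[0.998, 0.065, -0.0], [0.065, -0.998, -0.0], [-0.0, 0.0, -1.0]]
force: [0.7, -1.1, 0.3]
opening: 1.002
grasp_force: 0.0
```

```bash
python3 - <<'E'
from meas import *
s=bot.read_state();im=capture('wrist')[:,:,::-1];np.savez('pics/wn2.npz',im=im,p=s['position'],r=s['tcp_rot'])
go([.4898,.2742,.18])
# white grip top / collar mask stats
hsv=cv2.cvtColor(np.ascontiguousarray(im),cv2.COLOR_BGR2HSV)
u,v=map(int,proj('wrist',[.4898,.2742,.088],s))
m=((hsv[...,1]<60)&(hsv[...,2]>215)).astype(np.uint8);m[:,:u-30]=0;m[:,u+30:]=0;m[:v-30]=0;m[v+30:]=0
print(u,v)
for r in im[v-16:v+10,u-14:u+14].mean(2).astype(int): print(*r)
E
```

```text
pos [0.4939 0.2729 0.2391] units [-0.08  -0.032  1.181] norm 1.18 yawx 3.71 t 3.85
319 193
159 158 151 141 143 143 142 145 141 139 142 133 133 135 146 135 115 96 88 90 103 130 111 102 104 104 102 103
161 160 156 149 143 143 141 141 139 142 160 145 166 185 188 183 185 134 110 108 106 94 105 103 104 105 102 101
164 160 162 157 145 142 143 143 143 161 200 190 216 225 225 224 227 168 138 131 125 94 101 104 101 105 105 103
164 164 163 159 146 144 147 137 160 198 232 230 180 141 142 142 139 144 142 158 171 135 108 102 102 101 101 103
167 163 158 151 147 144 146 174 198 207 187 186 145 122 125 134 134 135 134 144 165 172 138 116 106 108 104 105
163 163 162 157 156 148 164 207 218 190 132 126 111 108 110 111 110 109 111 116 131 156 162 130 105 109 105 106
163 163 166 164 159 146 187 223 220 170 96 96 96 97 99 101 98 98 98 97 105 137 172 145 116 108 109 106
162 163 162 161 160 154 214 230 214 148 100 98 99 100 99 95 95 98 99 96 106 134 174 161 133 107 106 105
161 162 162 164 164 169 226 233 211 141 102 99 96 99 98 96 99 99 97 101 101 116 170 178 151 103 106 105
159 161 162 161 164 174 226 233
[... 1163 characters left out ...]
 154 158 157 156 156 157 156
164 167 167 165 165 162 163 181 227 249 249 249 248 247 246 249 249 248 248 250 247 149 158 157 157 159 158 158
164 167 166 166 165 167 166 181 229 249 249 249 247 248 248 249 248 249 249 250 246 147 161 162 161 162 161 161
166 163 163 164 166 165 167 186 229 249 249 248 248 248 249 249 248 249 249 250 246 159 166 164 164 161 164 161
162 163 161 163 161 163 165 177 211 236 236 235 236 235 236 238 238 240 239 240 231 165 164 165 164 165 165 165
158 162 162 160 163 162 162 159 162 159 162 162 164 150 151 179 180 181 185 178 167 164 164 164 165 165 163 165
163 164 163 162 164 161 162 161 161 161 159 159 160 158 159 160 159 159 161 159 161 162 162 161 162 160 164 161
```

```bash
python3 - <<'E'
from meas import *
C,sc=load('pics/wn2.npz')
P=on('wrist',319.1,194.0,.088,sc);print(P); go([P[0],P[1],.1]);go([P[0],P[1],.057])
E
```

```text
[0.48962817 0.27486221 0.088     ]
pos [0.4939 0.2729 0.2391] units [-0.082 -0.045  2.781] norm 2.78 yawx 3.71 t 3.85
pos [0.4939 0.2729 0.2391] units [-0.082 -0.045  3.641] norm 3.64 yawx 3.71 t 3.85
```

apply_moves(plan="-0.04 -0.02 0.5 0 0 0;-0.04 -0.025 0.5 0 0 0;0 0 0.5 0 0 0;0 0 0.5 0 0 0;0 0 0.5 0 0 0;0 0 0.4 0 0 0;0 0 0.4 0 0 0;0 0 0.34 0 0 0;0 0 0 0 0 0;0 0 0 0 0 0")

```text
time_s: 4.68
position: [0.489, 0.2752, 0.0564]
tcp_rot: [[0.998, 0.065, -0.002], [0.065, -0.998, -0.001], [-0.002, 0.001, -1.0]]
force: [-0.2, 0.5, 0.8]
opening: 1.002
grasp_force: 0.0
```

```bash
python3 -c "
from h import *
go([.4896,.2749,.057])"
```

```text
pos [0.489  0.2752 0.0564] units [ 0.011  0.008 -0.012] norm 0.02 yawx 3.73 t 4.6833
```

apply_moves(plan="0 0 0 0 0 0;0 0 0 0 0 0;0 0 0 0 0 0;0 0 0 0 0 0;0 0 0 0 0 0;0 0 0 0 0 0;0 0 0 0 0 0;0 0 0 0 0 0;0 0 0 0 0 0;0 0 0 0 0 0", gripper=-1)

```text
time_s: 5.52
position: [0.4896, 0.2754, 0.057]
tcp_rot: [[0.998, 0.065, -0.0], [0.065, -0.998, -0.0], [-0.0, 0.0, -1.0]]
force: [-0.2, 0.2, 0.0]
opening: 0.326
grasp_force: 0.0
```

apply_moves(plan="0 0 -0.3 0 0 0;0 0 -0.5 0 0 0;0 0 -0.5 0 0 0;0 0 -0.5 0 0 0;0 0 -0.5 0 0 0;0 0 -0.5 0 0 0;0 0 -0.5 0 0 0;0 0 -0.35 0 0 0;0 0 0 0 0 0;0 0 0 0 0 0")

```text
time_s: 6.35
position: [0.4899, 0.2755, 0.2403]
tcp_rot: [[0.998, 0.065, 0.002], [0.065, -0.998, 0.001], [0.002, -0.001, -1.0]]
force: [-0.1, -0.9, 0.5]
opening: 0.006
grasp_force: 0.0
```

```bash
python3 - <<'E'
from meas import *
s=bot.read_state();im=capture('wrist')[:,:,::-1];np.savez('pics/wh.npz',im=im,p=s['position'],r=s['tcp_rot'])
print(s['opening'],s['grasp_force'],s['position'],s['tcp_rot'].round(4))
R=s['tcp_rot'];p=s['position']
for z in(-.013,-.046,.032): print(proj('wrist',p+R@[0,0,z],s))
c=im[100:300,210:430];cv2.imwrite('pics/m4.png',cv2.resize(c,(660,600),interpolation=cv2.INTER_CUBIC))
go([.5640,.0106,.189])
E
```

```text
0.00624990147427136 0.0 [0.48989424 0.27553214 0.24031202] [[ 9.979e-01  6.450e-02  2.100e-03]
 [ 6.450e-02 -9.979e-01  6.000e-04]
 [ 2.100e-03 -5.000e-04 -1.000e+00]]
(np.float64(320.97196439578124), np.float64(258.78953128905283))
(np.float64(320.72635399363395), np.float64(291.2080913933938))
(np.float64(321.1940448099745), np.float64(229.70052703872466))
pos [0.489  0.2752 0.2391] units [1.156 5.378 1.002] norm 5.59 yawx 3.7 t 6.4
```

View pics/m4.png

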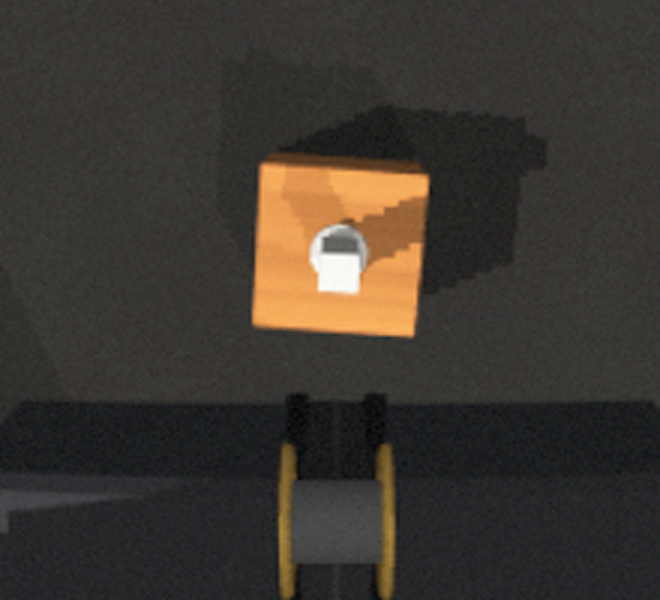

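The fingers were still closing when I lifted, so the pin stayed in its block, undisturbed and aligned, with its top at about (323,191). I'll open, descend again and allow more time to close.

```bash
python3 - <<'E'
from meas import *
C,s=load('pics/wh.npz')
m=(C.min(2)>225).astype(np.uint8);n,l,st,c=cv2.connectedComponentsWithStats(m)
i=[k for k in range(n) if abs(c[k][0]-323)<6 and abs(c[k][1]-191)<6]
for k in i: print(st[k],c[k])
for u,v in[(323,190.6)]:
    P=on('wrist',u,v,.088,s);print(P);go([P[0],P[1],.057])
E
```

```text
[314 180  16  17 173] [321.60693642 189.75722543]
[0.48948165 0.27402008 0.088     ]
pos [0.489  0.2752 0.2391] units [0.011 0.024 3.641] norm 3.64 yawx 3.7 t 6.4
```

apply_moves(plan="0 0 0 0 0 0;0 0 0 0 0 0;0 0 0 0 0 0;0 0 0 0 0 0;0 0 0 0 0 0;0 0 0 0 0 0;0 0 0 0 0 0;0 0 0 0 0 0;0 0 0 0 0 0;0 0 0 0 0 0", gripper=0)

```text
time_s: 7.23
position: [0.4896, 0.2754, 0.2396]
tcp_rot: [[0.998, 0.065, 0.0], [0.065, -0.998, 0.0], [0.0, -0.0, -1.0]]
force: [0.1, 0.3, -0.0]
opening: 0.49
grasp_force: 0.0
```

apply_moves(plan="0 0.02 0.5 0 0 0;0 0 0.5 0 0 0;0 0 0.5 0 0 0;0 0 0.5 0 0 0;0 0 0.5 0 0 0;0 0 0.4 0 0 0;0 0 0.4 0 0 0;0 0 0.35 0 0 0;0 0 0 0 0 0;0 0 0 0 0 0")

```text
time_s: 8.07
position: [0.4892, 0.2742, 0.0564]
tcp_rot: [[0.998, 0.064, -0.002], [0.064, -0.998, -0.001], [-0.002, 0.0, -1.0]]
force: [0.3, 1.0, -0.6]
opening: 0.497
grasp_force: 0.0
```

apply_moves(plan="0 0 0 0 0 0;0 0 0 0 0 0;0 0 0 0 0 0;0 0 0 0 0 0;0 0 0 0 0 0;0 0 0 0 0 0;0 0 0 0 0 0;0 0 0 0 0 0;0 0 0 0 0 0;0 0 0 0 0 0", gripper=-1)

```text
time_s: 8.9
position: [0.4899, 0.2745, 0.0576]
tcp_rot: [[0.998, 0.065, 0.001], [0.065, -0.998, 0.0], [0.001, -0.0, -1.0]]
force: [-1.0, 0.2, 6.1]
opening: 0.155
grasp_force: 29.9
```

apply_moves(plan="0 0 -0.2 0 0 0;0 0 -0.4 0 0 0;0 0 -0.5 0 0 0;0 0 -0.5 0 0 0;0 0 -0.4 0 0 0;0 0 -0.3 0 0 0;0 0 0 0 0 0;0 0 0 0 0 0;0 0 0 0 0 0")

```text
time_s: 9.65
position: [0.4887, 0.2741, 0.1711]
tcp_rot: [[0.998, 0.064, -0.002], [0.064, -0.998, -0.001], [-0.002, 0.001, -1.0]]
force: [0.2, 0.3, -2.2]
opening: 0.158
grasp_force: 29.9
```

```bash
python3 - <<'E'
from meas import *
s=bot.read_state();im=capture('wrist')[:,:,::-1];np.savez('pics/wg.npz',im=im,p=s['position'],r=s['tcp_rot'])
sc=capture('scene')[:,:,::-1]
print(s['opening'],s['grasp_force'],s['position'],s['tcp_rot'].round(4))
for z in(-.032,-.006,.034): print(proj('wrist',s['position']+s['tcp_rot']@[0,0,z],s))
a=cv2.resize(im[180:300,250:390],(700,600))[:, :400]; 
u,v=map(int,proj('scene',s['position'],s));print(u,v)
b=cv2.resize(sc[v-50:v+50,u-33:u+33],(396,600),interpolation=cv2.INTER_CUBIC)
cv2.imwrite('pics/m5.png',np.hstack([cv2.resize(im[200:280,295:348],(400,600),interpolation=cv2.INTER_CUBIC),b]))
go([.5640,.0106,.17])
E
```

```text
0.15780533118889523 29.94366851169616 [0.48866408 0.27408139 0.17112296] [[ 9.979e-01  6.450e-02 -2.100e-03]
 [ 6.450e-02 -9.979e-01 -7.000e-04]
 [-2.100e-03  5.000e-04 -1.000e+00]]
(np.float64(320.84198524017825), np.float64(275.9059592388135))
(np.float64(321.01337969000565), np.float64(253.3444070427435))
(np.float64(321.2018518671323), np.float64(228.67961057157908))
362 94
pos [0.4885 0.274  0.1706] units [1.167 5.355 0.012] norm 5.48 yawx 3.7 t 9.75
```

View pics/m5.png

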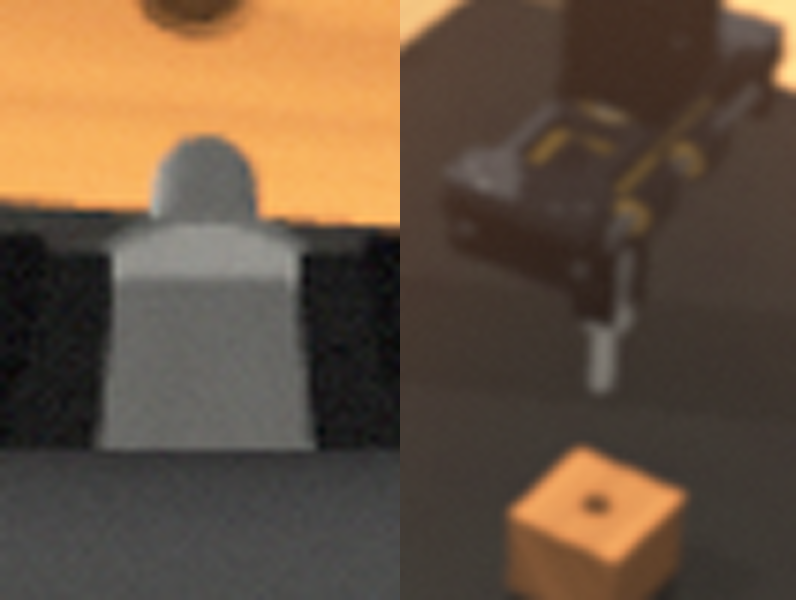

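The pin is held straight. Its shank foot shows in the wrist view at about (322,218), with the collar below it. I'll work out the foot's offset in the tool frame.

```bash
python3 - <<'E'
from meas import *
C,s=load('pics/wg.npz')
p,R=s['position'],s['tcp_rot']
a=np.linspace(0,2*np.pi,73)
def top(ox,oy,z,r): 
    q=np.array([proj('wrist',p+R@[ox+r*np.cos(t),oy+r*np.sin(t),z],s) for t in a]);return q[:,1].min().round(1),q[:,0].min().round(1),q[:,0].max().round(1)
for ox in(0,.001,.002,.003): print(ox,'foot',top(ox,0,.034,.004),top(ox,0,.033,.005),'collar bot/top',top(ox,0,-.006,.011),top(ox,0,-.010,.011))
g=C[200:280,295:348].mean(2).astype(int)
print('col u=322',g[10:40,27]); print('row v=225',g[25]); print('row232',g[32]); print('row245',g[45])
go([.5646,.0108,.15])
E
```

```text
0 foot (np.float64(223.1), np.float64(315.3), np.float64(327.2)) (np.float64(222.1), np.float64(313.7), np.float64(328.7)) collar bot/top (np.float64(234.8), np.float64(301.1), np.float64(341.0)) (np.float64(237.5), np.float64(300.6), np.float64(341.4))
0.001 foot (np.float64(221.6), np.float64(315.2), np.float64(327.2)) (np.float64(220.7), np.float64(313.7), np.float64(328.7)) collar bot/top (np.float64(233.0), np.float64(301.0), np.float64(341.0)) (np.float64(235.7), np.float64(300.6), np.float64(341.4))
0.002 foot (np.float64(220.2), np.float64(315.2), np.float64(327.2)) (np.float64(219.3), np.float64(313.7), np.float64(328.7)) collar bot/top (np.float64(231.3), np.float64(301.0), np.float64(341.0)) (np.float64(234.0), np.float64(300.5), np.float64(341.5))
0.003 foot (np.float64(218.8), np.float64(315.2), np.float64(327.2)) (np.float64(217.8), np.float64(313.7), np.float64(328.7)) collar bot/top (np.float64(229.6), np.float64(300.9), np.float64(341.1)) (np.float64(232.2), np.float64(300.5), np.float64(341.5))
col u=322 [167 169 169 168 164 164 164 160 116 103  99  99 102  98 100 100  99  98
 107 115 145 144 146 146 147 143 136 113 101  98]
row v=225 [172 173 172 172 172 174 173 174 176 177 176 175 173 177 177 177 176 176
 176 179 173 146 125 112 102 102  97 100 100 102 101  98  93 111 158 176
 176 175 175 176 178 177 176 178 176 175 177 177 177 176 175 176 174]
row232 [ 20  13  18  21  19  24  47  53  54  57  60  60  61  71  90 104 119 127
 135 136 141 142 143 144 142 146 146 146 144 145 144 146 147 148 147 137
 133 125 109  96  76  58  57  57  56  53  56  49  35  20  20  17  12]
row245 [ 20  10  22  15  27  19  29  25  29  31  26  26  25  38  63  98 102 106
 103 102 101 100 100  99 101  99 101 101 100 103  97  99 100 103 102 101
  98  99 100  74  47  27  24  25  32  28  27  27  17  26  15  11  13]
pos [0.4885 0.274  0.1706] units [1.181 5.351 0.412] norm 5.5 yawx 3.7 t 9.75
```

apply_moves(plan="0.145 0.67 0 0 0 0;0.145 0.67 0 0 0 0;0.145 0.67 0 0 0 0;0.145 0.67 0 0 0 0;0.145 0.67 0 0 0 0;0.145 0.67 0 0 0 0;0.145 0.67 0 0 0 0;0.145 0.66 0 0 0 0;0 0 0.4 0 0 0;0 0 0.4 0 0 0")

```text
time_s: 10.58
position: [0.5663, 0.0085, 0.1315]
tcp_rot: [[0.998, 0.06, 0.002], [0.06, -0.998, -0.001], [0.002, 0.001, -1.0]]
force: [0.2, 0.2, -0.8]
opening: 0.158
grasp_force: 29.9
```

apply_moves(plan="0 0 0 0 0 0;0 0 0 0 0 0;0 0 0 0 0 0;0 0 0 0 0 0")

```text
time_s: 10.92
position: [0.5654, 0.0116, 0.1328]
tcp_rot: [[0.998, 0.065, 0.001], [0.065, -0.998, -0.0], [0.001, 0.0, -1.0]]
force: [-0.2, 0.2, 0.1]
opening: 0.157
grasp_force: 29.9
```

```bash
python3 - <<'E'
from meas import *
s=bot.read_state();im=capture('wrist')[:,:,::-1];np.savez('pics/we.npz',im=im,p=s['position'],r=s['tcp_rot'])
print(s['position'],s['tcp_rot'].round(4))
sc=capture('scene')[:,:,::-1];u,v=map(int,proj('scene',[.564,.011,.08]));print(u,v)
cv2.imwrite('pics/m6.png',np.hstack([cv2.resize(im[190:270,280:360],(400,400),interpolation=cv2.INTER_CUBIC),cv2.resize(sc[v-40:v+20,u-30:u+30],(400,400),interpolation=cv2.INTER_CUBIC)]))
E
```

```text
[0.56535989 0.01160986 0.13277123] [[ 9.979e-01  6.540e-02  1.400e-03]
 [ 6.540e-02 -9.979e-01 -2.000e-04]
 [ 1.400e-03  3.000e-04 -1.000e+00]]
331 182
```

View pics/m6.png

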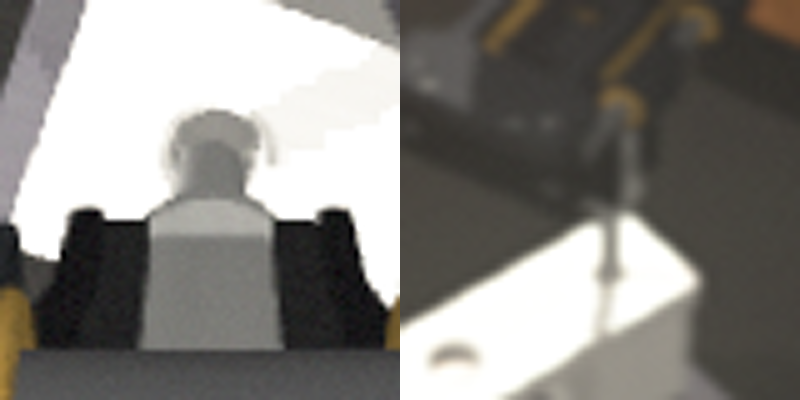

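The left crop shows the foot's arc at about (215,142) in the crop and the eye's far edge at (216,108), with the shank roughly centred over the hole. I'll compare the two numerically.

```bash
python3 - <<'E'
from meas import *
C,s=load('pics/we.npz');g=C.mean(2).astype(int)
print('cols'); 
for u in(321,323,325): print(u,g[206:232,u])
print('rows from u=308')
for v in range(210,228,1): print(v,g[v,308:338])
E
```

```text
cols
321 [255 255 255 254 253 241 151 150 148 147 147 142 127 119 118 120 118 120
 118 118 119 122 124 130 168 171]
323 [255 255 255 254 253 242 148 149 150 150 148 144 122 118 121 118 118 120
 120 121 120 120 122 133 170 170]
325 [255 255 255 255 255 254 161 145 145 146 147 145 140 124 117 119 119 118
 120 118 121 123 120 127 168 173]
rows from u=308
210 [255 255 255 255 255 255 255 255 255 254 254 253 252 253 252 253 255 255
 255 255 255 255 255 255 255 255 255 253 245 246]
211 [255 255 255 255 255 255 255 254 253 252 247 241 243 241 231 242 252 254
 255 255 255 255 255 255 248 246 245 246 245 245]
212 [255 255 255 255 255 255 254 250 240 238 227 208 202 151 146 148 149 161
 209 253 255 254 225 236 245 246 246 247 247 246]
213 [255 255 255 255 255 254 250 231 221 209 174 145 147 150 147 149 147 145
 146 147 194 215 218 223 235 245 247 247 247 246]
214 [255 255 255 255 254 252 227 221 173 156 150 144 144 148 148 150 146 145
 145 142 152 157 179 216 220 234 244 246 247 247]
215 [255 255 255 255 253 245 232 187 148 145 144 147 149 147 148 150 145 146
 144 144 139 142 156 194 213 222 2
[... 839 characters left out ...]
118 118 122 119
 114 111 131 140 177 235 253 226 204 233 247 250]
223 [255 255 255 252 230 214 191 175 169 153 138 123 121 120 120 120 119 118
 117 114 121 140 188 241 255 247 240 249 253 253]
224 [255 255 255 254 246 225 218 186 173 151 134 124 118 118 120 120 118 120
 116 115 117 169 223 249 255 255 255 255 255 255]
225 [255 255 255 255 246 226 221 201 173 150 134 124 122 118 119 121 117 118
 117 115 116 168 235 253 255 255 255 255 255 255]
226 [255 255 255 255 254 246 219 198 172 147 133 126 121 119 119 120 119 121
 118 114 113 198 248 254 255 255 255 255 255 255]
227 [255 255 255 255 255 254 217 192 161 141 128 120 121 122 117 120 119 123
 120 117 112 226 253 255 255 255 255 255 255 255]
```

```bash
python3 - <<'E'
from meas import *
C,s=load('pics/we.npz');p,R=s['position'],s['tcp_rot']
f=np.array([proj('wrist',p+R@[.0031,0,.034],s)]);print('foot c',f)
foot=on('wrist',322.4,f[0,1],p[2]-.034,s);eye=on('wrist',323.5,221.5,.08,s)
print(foot,eye,'tool diff',R.T@(eye-foot))
a=np.linspace(0,6.28,40);q=np.array([proj('wrist',eye+[.009*np.cos(t),.009*np.sin(t),0],s) for t in a]);print(q.min(0),q.max(0))
q=np.array([proj('wrist',eye+[.007*np.cos(t),.007*np.sin(t),-.002],s) for t in a]);print(q.min(0),q.max(0))
E
```

```text
foot c [[321.19977344 224.32363467]]
[0.5685527  0.01100295 0.09877123] [0.56432454 0.00989069 0.08      ] tool diff [-0.00431816  0.00082679  0.01876548]
[311.19157058 209.71315179] [335.79594089 233.01736549]
[313.99288353 211.56448893] [332.97157349 229.55845457]
```

apply_moves(plan="-0.042 0.008 0 0 0 0;-0.042 0.008 0 0 0 0;0 0 0.1 0 0 0;0 0 0.1 0 0 0;0 0 0 0 0 0;0 0 0 0 0 0;0 0 0 0 0 0;0 0 0 0 0 0")

```text
time_s: 11.68
position: [0.5611, 0.0102, 0.122]
tcp_rot: [[0.998, 0.064, 0.001], [0.064, -0.998, 0.0], [0.001, -0.0, -1.0]]
force: [1.1, 1.5, -1.6]
opening: 0.155
grasp_force: 29.9
```

```bash
python3 - <<'E'
from meas import *
s=bot.read_state();C=capture('wrist')[:,:,::-1];np.savez('pics/we2.npz',im=C,p=s['position'],r=s['tcp_rot'])
p,R=s['position'],s['tcp_rot'];print(p)
f=proj('wrist',p+R@[.0031,0,.034],s);foot=on('wrist',322.4,f[1],p[2]-.034,s);print(foot)
a=np.linspace(0,6.28,40)
for dx in(-.0025,-.001,0,.001,.0025):
  eye=foot+R@[dx,0,0];o=[]
  for r,z in((.009,.08),(.007,.078)):
    q=np.array([proj('wrist',[eye[0]+r*np.cos(t),eye[1]+r*np.sin(t),z],s) for t in a]);o+=[q.min(0).round(1),q.max(0)[0].round(1)]
  print(dx,o)
g=C.mean(2).astype(int)
for v in range(204,226): print(v,g[v,306:340])
E
```

```text
[0.56105333 0.01022663 0.12195715]
[0.56422152 0.00963197 0.08795715]
-0.0025 [array([309.5, 211.6]), np.float64(335.3), array([312.4, 213.5]), np.float64(332.3)]
-0.001 [array([309.4, 209.5]), np.float64(335.3), array([312.4, 211.5]), np.float64(332.4)]
0 [array([309.4, 208.1]), np.float64(335.4), array([312.4, 210.1]), np.float64(332.4)]
0.001 [array([309.4, 206.7]), np.float64(335.4), array([312.4, 208.7]), np.float64(332.4)]
0.0025 [array([309.4, 204.6]), np.float64(335.4), array([312.4, 206.6]), np.float64(332.4)]
204 [255 255 255 255 255 255 255 255 255 255 255 255 255 255 255 255 255 255
 255 255 255 255 255 255 255 255 255 255 255 255 255 255 255 255]
205 [255 255 255 255 255 255 255 255 255 255 255 255 255 255 255 255 255 255
 255 255 255 255 255 255 255 255 255 255 255 255 255 255 255 255]
206 [255 255 255 255 255 255 255 255 255 255 255 255 255 255 255 255 255 255
 255 255 255 255 255 255 255 255 255 255 255 255 255 255 255 255]
207 [255 255 255 255 255 255 255 255 255 255 255 255 255 255 255 255 255 255
 255 255 255 255 255 255 255 255 255 255 255 255 255 255 255 255]
208
[... 1870 characters left out ...]
54 235 231 168 148 177 205 202 179 158 140 128 129 122 123 124
 122 120 121 123 150 152 173 224 217 233 245 248 248 248 248 247]
222 [255 255 253 232 231 172 141 165 195 203 180 159 142 131 122 123 126 123
 125 122 119 118 130 134 174 221 214 233 246 249 249 249 249 249]
223 [255 255 253 229 230 178 147 147 174 204 179 155 140 129 124 123 122 122
 125 121 118 117 125 134 161 200 207 233 247 250 250 249 250 249]
224 [255 255 253 229 229 201 163 138 159 200 177 155 136 129 128 125 124 125
 122 122 121 115 126 142 167 191 203 237 247 250 250 250 250 250]
225 [255 255 255 229 231 202 160 142 160 200 175 151 135 127 125 123 125 124
 124 121 120 117 124 154 187 200 202 235 245 248 248 249 249 249]
```

apply_moves(plan="-0.032 -0.01 0 0 0 0;0 0 0.05 0 0 0;0 0 0.04 0 0 0;0 0 0 0 0 0;0 0 0 0 0 0;0 0 0 0 0 0;0 0 0 0 0 0")

```text
time_s: 12.32
position: [0.5589, 0.0106, 0.1175]
tcp_rot: [[0.998, 0.064, -0.0], [0.064, -0.998, 0.0], [-0.0, -0.0, -1.0]]
force: [1.5, 2.5, -2.0]
opening: 0.161
grasp_force: 29.9
```

```bash
cat > chk.py <<'E'
from meas import *
import sys
s=bot.read_state();C=capture('wrist')[:,:,::-1];np.savez('pics/%s.npz'%sys.argv[1],im=C,p=s['position'],r=s['tcp_rot'])
p,R=s['position'],s['tcp_rot'];print(p)
f=proj('wrist',p+R@[.0031,0,.034],s);foot=on('wrist',322.2,f[1],p[2]-.034,s);print(foot)
a=np.linspace(0,6.28,40)
for dx in(-.0025,-.001,0,.001,.0025):
  eye=foot+R@[dx,0,0];o=[]
  for r,z in((.009,.08),(.007,.078)):
    q=np.array([proj('wrist',[eye[0]+r*np.cos(t),eye[1]+r*np.sin(t),z],s) for t in a]);o+=[q.min(0).round(1),q.max(0)[0].round(1)]
  print(dx,o)
g=C.mean(2).astype(int)
print('col',[(v,int(g[v,318:327].mean())) for v in range(204,226)])
for v in range(214,228,1): print(v,g[v,304:342])
E
python3 chk.py we3
```

```text
[0.55894468 0.0106406  0.11745579]
[0.56207699 0.01018048 0.08345579]
-0.0025 [array([309. , 213.6]), np.float64(335.4), array([312. , 215.5]), np.float64(332.4)]
-0.001 [array([309. , 211.4]), np.float64(335.4), array([312. , 213.4]), np.float64(332.4)]
0 [array([309., 210.]), np.float64(335.4), array([312., 212.]), np.float64(332.4)]
0.001 [array([308.9, 208.6]), np.float64(335.4), array([312. , 210.6]), np.float64(332.4)]
0.0025 [array([308.9, 206.4]), np.float64(335.5), array([312. , 208.4]), np.float64(332.4)]
col [(204, 255), (205, 255), (206, 255), (207, 255), (208, 255), (209, 255), (210, 255), (211, 255), (212, 255), (213, 254), (214, 240), (215, 207), (216, 175), (217, 150), (218, 137), (219, 132), (220, 128), (221, 127), (222, 127), (223, 128), (224, 127), (225, 127)]
214 [255 255 255 255 255 255 255 255 254 253 250 251 251 243 229 224 227 229
 236 254 255 255 255 255 255 255 255 255 255 255 255 252 249 249 249 249
 249 249]
215 [255 255 255 255 255 255 255 254 251 248 244 233 222 199 179 171 174 174
 185 225 250 254 255 255 255 255 255 255 255 255 255 249 249 249 249 249

[... 1229 characters left out ...]
18 134 140 166 212 220 240 248 249 249 249 248 248
 249 248]
224 [255 255 255 255 235 232 202 158 165 194 211 200 176 155 138 129 128 127
 125 128 124 124 124 119 125 134 156 191 215 237 248 250 250 250 250 250
 249 249]
225 [255 255 255 255 233 229 198 156 148 158 181 200 178 153 138 132 125 127
 127 126 127 124 120 120 120 141 171 203 211 234 248 251 250 250 250 250
 250 250]
226 [255 255 255 255 232 229 223 164 141 145 164 196 174 151 138 130 124 126
 126 128 128 123 123 118 122 141 170 197 207 237 248 250 250 251 251 251
 255 255]
227 [255 255 255 255 247 232 231 188 154 147 166 188 164 146 134 128 128 129
 128 129 125 127 125 122 123 152 182 198 207 241 247 249 250 251 255 255
 255 255]
```

The eye followed the pin between the last two frames and the side force is about 2.5 N. The pin therefore sits about 7 mm lower in the grip than I assumed, and its foot is already inside the eye, pulling the arm slightly off its stop. I'll drag the arm back with the pin.

apply_moves(plan="0.03 0.002 0 0 0 0;0.03 0.002 0 0 0 0;0.03 0 0 0 0 0;0.02 0 0 0 0 0;0 0 0 0 0 0;0 0 0 0 0 0;0 0 0 0 0 0;0 0 0 0 0 0")

```text
time_s: 13.03
position: [0.5637, 0.0107, 0.1173]
tcp_rot: [[0.998, 0.065, -0.002], [0.065, -0.998, 0.0], [-0.002, -0.0, -1.0]]
force: [-2.3, 0.1, -1.9]
opening: 0.16
grasp_force: 29.9
```

```bash
sed -i 's/.0031,0,.034/.0,0,.0415/;s/p\[2\]-.034/p[2]-.0415/' chk.py; python3 chk.py we4
```

```text
[0.56374357 0.01073164 0.11726572]
[0.56371957 0.01006325 0.07576572]
-0.0025 [array([309.1, 218. ]), np.float64(335.3), array([312.1, 219.9]), np.float64(332.3)]
-0.001 [array([309. , 215.9]), np.float64(335.4), array([312. , 217.8]), np.float64(332.3)]
0 [array([309. , 214.5]), np.float64(335.4), array([312. , 216.4]), np.float64(332.4)]
0.001 [array([309. , 213.1]), np.float64(335.4), array([312., 215.]), np.float64(332.4)]
0.0025 [array([309. , 210.9]), np.float64(335.4), array([312. , 212.9]), np.float64(332.4)]
col [(204, 255), (205, 255), (206, 255), (207, 255), (208, 255), (209, 255), (210, 255), (211, 255), (212, 255), (213, 255), (214, 255), (215, 255), (216, 255), (217, 255), (218, 255), (219, 254), (220, 238), (221, 172), (222, 146), (223, 139), (224, 139), (225, 140)]
214 [255 255 255 255 255 255 255 255 255 255 255 255 255 255 255 255 255 255
 255 255 255 255 255 255 255 255 255 255 255 255 255 255 254 255 255 254
 255 254]
215 [255 255 255 255 255 255 255 255 255 255 255 255 255 255 255 255 255 255
 255 255 255 255 255 255 255 255 255 255 255 255 255 253 253 252 253 25
[... 1231 characters left out ...]
75 221 234 244 251 253 253 253 253 253 253 253 253
 253 253]
224 [255 255 255 255 255 255 253 252 240 221 219 223 196 173 154 142 132 137
 137 138 140 137 136 133 171 217 237 245 253 253 253 253 253 253 253 253
 253 253]
225 [255 255 255 255 255 253 252 248 234 223 221 223 197 171 154 142 137 137
 140 140 139 140 136 133 151 211 236 237 248 252 253 253 253 253 253 253
 253 253]
226 [255 255 255 255 255 251 249 229 224 226 224 221 196 170 151 143 140 138
 137 138 137 137 137 133 147 212 237 235 243 252 253 253 253 253 253 253
 253 253]
227 [255 255 255 255 253 251 244 202 214 229 227 220 186 159 149 141 137 141
 141 141 138 138 137 135 139 210 236 227 238 251 253 253 253 253 253 255
 255 255]
```

apply_moves(plan="0.02 0.006 0 0 0 0;0.02 0.006 0 0 0 0;0 0 0 0 0 0;0 0 0 0 0 0;0 0 0 0 0 0;0 0 0 0 0 0")

```text
time_s: 13.58
position: [0.5668, 0.0102, 0.1176]
tcp_rot: [[0.998, 0.065, 0.001], [0.065, -0.998, -0.0], [0.001, 0.0, -1.0]]
force: [-1.4, 0.0, -1.4]
opening: 0.157
grasp_force: 29.9
```

apply_moves(plan="0.015 0.005 0 0 0 0;0 0 0 0 0 0;0 0 0 0 0 0;0 0 0 0 0 0")

```text
time_s: 13.92
position: [0.5673, 0.01, 0.1176]
tcp_rot: [[0.998, 0.065, 0.0], [0.065, -0.998, -0.0], [0.0, 0.0, -1.0]]
force: [-2.2, -1.5, -1.3]
opening: 0.164
grasp_force: 29.9
```

apply_moves(plan="0.02 0.007 0 0 0 0;0 0 0 0 0 0;0 0 0 0 0 0;0 0 0 0 0 0")

```text
time_s: 14.25
position: [0.5677, 0.0099, 0.1175]
tcp_rot: [[0.998, 0.065, -0.001], [0.065, -0.998, 0.0], [-0.001, -0.0, -1.0]]
force: [-4.6, 0.5, 0.7]
opening: 0.161
grasp_force: 29.9
```

```bash
python3 chk.py we5 | head -8
```

```text
[0.5676591  0.0099255  0.11750752]
[0.56764455 0.00926532 0.07600752]
-0.0025 [array([309.1, 217.9]), np.float64(335.3), array([312.1, 219.8]), np.float64(332.3)]
-0.001 [array([309. , 215.8]), np.float64(335.3), array([312.1, 217.7]), np.float64(332.3)]
0 [array([309. , 214.4]), np.float64(335.4), array([312. , 216.3]), np.float64(332.3)]
0.001 [array([309., 213.]), np.float64(335.4), array([312. , 214.9]), np.float64(332.4)]
0.0025 [array([309. , 210.8]), np.float64(335.4), array([312. , 212.8]), np.float64(332.4)]
col [(204, 255), (205, 255), (206, 255), (207, 255), (208, 255), (209, 255), (210, 255), (211, 255), (212, 255), (213, 255), (214, 255), (215, 255), (216, 255), (217, 255), (218, 254), (219, 254), (220, 250), (221, 203), (222, 148), (223, 145), (224, 145), (225, 143)]
```

The force rose to 4.6 N while the tool barely moved, so the arm is back on its stop, and the eye again reads at its starting position. The foot is in fact 46 mm below the TCP; I had mis-added. I'll back off to the eye's centre and descend.

apply_moves(plan="-0.025 -0.009 0 0 0 0;-0.027 -0.009 0 0 0 0;0 0 0 0 0 0;0 0 0 0 0 0;0 0 0.06 0 0 0;0 0 0.06 0 0 0;0 0 0.06 0 0 0;0 0 0 0 0 0;0 0 0 0 0 0")

```text
time_s: 15.05
position: [0.5656, 0.0105, 0.1082]
tcp_rot: [[0.998, 0.065, -0.0], [0.065, -0.998, 0.0], [-0.0, -0.0, -1.0]]
force: [-0.3, 0.7, -1.5]
opening: 0.159
grasp_force: 29.9
```

Free of contact, and the tip is at about 62 mm, in the lug's mouth. Continuing down.

apply_moves(plan="0 0 0.06 0 0 0;0 0 0.06 0 0 0;0 0 0.06 0 0 0;0 0 0.06 0 0 0;0 0 0.06 0 0 0;0 0 0 0 0 0;0 0 0 0 0 0;0 0 0 0 0 0")

```text
time_s: 15.72
position: [0.5657, 0.0104, 0.0935]
tcp_rot: [[0.998, 0.065, 0.0], [0.065, -0.998, -0.0], [0.0, 0.0, -1.0]]
force: [0.4, 0.8, -1.9]
opening: 0.156
grasp_force: 29.9
```

apply_moves(plan="0 0 0.05 0 0 0;0 0 0.05 0 0 0;0 0 0.03 0 0 0;0 0 0 0 0 0;0 0 0 0 0 0;0 0 0 0 0 0;0 0 0 0 0 0")

```text
time_s: 16.3
position: [0.5657, 0.0105, 0.0876]
tcp_rot: [[0.998, 0.065, 0.0], [0.065, -0.998, -0.0], [0.0, 0.0, -1.0]]
force: [-2.1, 0.3, 5.1]
opening: 0.162
grasp_force: 29.9
```

apply_moves(plan="0 0 0.02 0 0 0;0 0 0 0 0 0;0 0 0 0 0 0;0 0 0 0 0 0")

```text
time_s: 16.63
position: [0.5658, 0.0104, 0.0875]
tcp_rot: [[0.998, 0.065, 0.001], [0.065, -0.998, -0.0], [0.001, 0.0, -1.0]]
force: [-3.0, -0.5, 11.6]
opening: 0.153
grasp_force: 29.9
```

apply_moves(plan="0 0 0 0 0 0;0 0 0 0 0 0;0 0 0 0 0 0;0 0 0 0 0 0;0 0 0 0 0 0;0 0 0 0 0 0;0 0 0 0 0 0;0 0 0 0 0 0;0 0 0 0 0 0;0 0 0 0 0 0", gripper=0)

```text
time_s: 17.47
position: [0.5657, 0.0104, 0.086]
tcp_rot: [[0.998, 0.065, 0.0], [0.065, -0.998, 0.0], [0.0, -0.0, -1.0]]
force: [-0.6, 0.3, 0.5]
opening: 0.499
grasp_force: 0.0
```

apply_moves(plan="0 0 -0.3 0 0 0;0 0 -0.5 0 0 0;0 0 -0.6 0 0 0;0 0 -0.6 0 0 0;0 0 -0.6 0 0 0;0 0 -0.5 0 0 0;0 0 0 0 0 0;0 0 0 0 0 0;0 0 0 0 0 0;0 0 0 0 0 0")

```text
time_s: 18.3
position: [0.5644, 0.0107, 0.2394]
tcp_rot: [[0.998, 0.065, -0.003], [0.065, -0.998, 0.001], [-0.003, -0.001, -1.0]]
force: [-0.0, 0.2, 0.6]
opening: 0.499
grasp_force: 0.0
```

```bash
python3 - <<'E'
from meas import *
s=bot.read_state();im=capture('wrist')[:,:,::-1];np.savez('pics/wd.npz',im=im,p=s['position'],r=s['tcp_rot'])
sc=capture('scene')[:,:,::-1];print(s['position'],s['opening'])
u,v=map(int,proj('scene',[.555,-.02,.08]));a,b=map(int,proj('wrist',[.555,-.02,.08],s));print(a,b)
cv2.imwrite('pics/m7.png',np.hstack([cv2.resize(im[b-60:b+60,a-60:a+60],(400,400),interpolation=cv2.INTER_CUBIC),cv2.resize(sc[v-50:v+50,u-50:u+50],(400,400),interpolation=cv2.INTER_CUBIC)]))
g=cv2.cvtColor(np.ascontiguousarray(im),cv2.COLOR_BGR2GRAY)
n,l,st,c=cv2.connectedComponentsWithStats((g<200).astype(np.uint8))
for i in range(n):
    if 40<st[i,4]<1500: print(st[i],c[i].round(1),on('wrist',*c[i],.08,s).round(4))
E
```

```text
[0.56442583 0.01068127 0.23944106] 0.49900264792715476
349 198
[602   0  38  16 355] [623.5   5.1] [ 0.9036 -0.4474  0.08  ]
[315 176  18  17 167] [324.2 183.9] [0.5689 0.0082 0.08  ]
[376 202  17  19 232] [384.5 210.5] [ 0.5437 -0.0598  0.08  ]
[  0 286  22  56 637] [  7.4 318.8] [0.2273 0.7076 0.08  ]
[613 333  27  36 102] [626.8 346.5] [ 0.236  -0.7503  0.08  ]
[619 344  21  39 531] [631.4 363. ] [ 0.1537 -0.8557  0.08  ]
[  0 382  43  18 481] [ 16.5 392.8] [-0.1483  0.9479  0.08  ]
[616 394  13   6  45] [620.8 397.3] [-0.023  -0.9677  0.08  ]
```

View pics/m7.png

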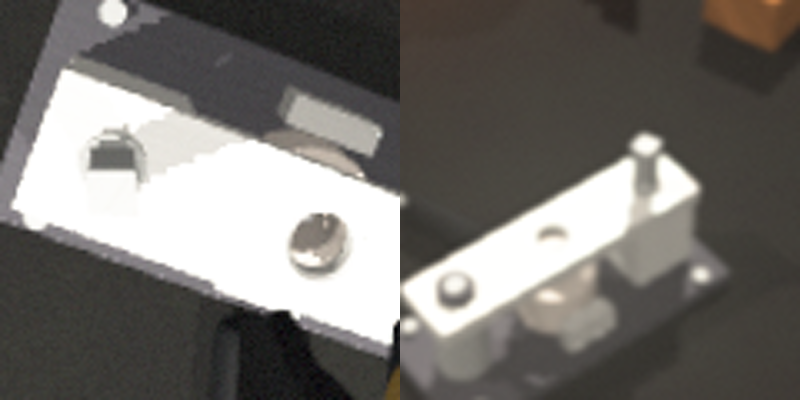

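The pin is home: its collar is on the arm in both views, and the eye and guide hole read at their starting positions. Next I'll turn to the probe's yaw and go over the stand.

apply_moves(plan="0 0 0 0 0 -0.016;0 0 0 0 0 -0.016;-0.36 0.81 0 0 0 0;-0.36 0.81 0 0 0 0;-0.36 0.81 0 0 0 0;-0.36 0.81 0 0 0 0;-0.36 0.81 0 0 0 0;-0.36 0.81 0 0 0 0;-0.36 0.81 0 0 0 0;-0.36 0.74 0 0 0 0")

```text
time_s: 19.23
position: [0.5128, -0.32, 0.2398]
tcp_rot: [[0.965, 0.262, -0.001], [0.262, -0.965, 0.001], [-0.001, -0.002, -1.0]]
force: [0.4, -0.6, -0.7]
opening: 0.5
grasp_force: 0.0
```

apply_moves(plan="0 0 0 0 0 0;0 0 0 0 0 0;0 0 0 0 0 0;0 0 0 0 0 0")

```text
time_s: 19.57
position: [0.5135, -0.3166, 0.2402]
tcp_rot: [[0.965, 0.264, -0.001], [0.264, -0.965, 0.002], [-0.001, -0.002, -1.0]]
force: [0.1, 0.1, 0.1]
opening: 0.498
grasp_force: 0.0
```

```bash
python3 - <<'E'
from meas import *
s=bot.read_state();im=capture('wrist')[:,:,::-1];np.savez('pics/wp2.npz',im=im,p=s['position'],r=s['tcp_rot'])
print(s['position']);go([.508,-.3396,.105])
u,v=map(int,proj('wrist',[.508,-.3396,.144],s));print(u,v)
for y,r in enumerate(im[v-22:v+14,u-16:u+16].max(2).astype(int)): print(v-22+y,*r)
E
```

```text
[ 0.51348237 -0.31663695  0.24023986]
pos [ 0.5137 -0.3164  0.2405] units [-0.231  0.421  2.71 ] norm 2.75 yawx 15.32 t 19.6167
345 216
194 239 209 201 202 179 156 154 181 197 132 117 115 116 116 120 120 119 131 142 118 106 150 173 178 177 176 175 173 177 171 166 164
195 219 167 138 133 123 96 73 71 71 54 46 50 49 43 45 50 45 51 53 54 75 134 164 176 177 176 173 173 169 169 165 160
196 176 166 136 119 117 82 17 22 25 28 13 25 20 31 23 18 18 12 19 35 98 153 172 176 174 175 174 174 168 163 161 156
197 159 141 138 136 122 84 25 21 29 26 16 25 23 17 24 21 25 25 23 29 35 160 183 175 173 175 173 166 162 160 161 157
198 159 137 132 142 121 78 21 21 23 25 25 24 23 23 27 18 24 19 18 22 28 116 163 179 176 176 166 160 161 161 157 158
199 168 150 132 147 122 79 23 22 18 20 26 24 23 23 26 19 22 24 25 23 24 73 147 178 173 169 163 162 158 157 159 155
200 174 164 130 150 123 80 25 28 24 24 22 22 21 23 19 27 18 26 22 18 23 47 141 180 169 163 161 159 157 157 156 161
201 174 165 141 159 129 78 29 24 21 28 18 24 23 22 29 27 16 22 18 24 22 26 129 171 165 162 157 157 159 159 160 163
202 174 172 167 189 139
[... 2539 characters left out ...]
9 58 62 60 62 103 176 180 179 182 182 183 184
225 171 168 157 160 155 158 155 142 119 125 120 121 120 120 119 150 160 160 159 165 168 168 169 168 168 179 179 182 181 184 184 183
226 166 163 161 159 157 159 160 158 156 151 153 156 156 154 154 163 169 170 174 179 178 176 177 175 179 181 181 180 183 183 183 185
227 162 160 158 160 161 160 161 162 166 166 168 167 168 170 168 168 170 173 178 181 176 176 177 179 177 183 185 183 179 185 184 186
228 140 140 140 146 144 150 154 156 164 168 167 168 168 168 167 171 175 179 178 178 176 175 177 182 182 183 183 184 185 185 187 183
229 64 68 74 94 96 116 129 137 154 161 159 157 156 157 164 166 173 171 176 178 175 181 179 180 181 181 183 183 187 185 186 186
```

```bash
python3 - <<'E'
from meas import *
B,sb=load('pics/wp2.npz');P=on('wrist',344.8,216.3,.144,sb);print(P);go([P[0],P[1],.105])
E
```

```text
[ 0.50803943 -0.33913683  0.144     ]
pos [ 0.5137 -0.3164  0.2405] units [-0.228  0.412  2.71 ] norm 2.75 yawx 15.32 t 19.6167
```

apply_moves(plan="-0.114 0.206 0 0 0 0;-0.114 0.206 0 0 0 0;0 0 0.5 0 0 0;0 0 0 0 0 0;0 0 0.5 0 0 0;0 0 0.5 0 0 0;0 0 0.5 0 0 0;0 0 0.4 0 0 0;0 0 0.3 0 0 0;0 0 0 0 0 0")

```text
time_s: 20.45
position: [0.5062, -0.3396, 0.1031]
tcp_rot: [[0.965, 0.263, -0.005], [0.263, -0.965, 0.005], [-0.004, -0.006, -1.0]]
force: [-0.1, 1.1, -0.3]
opening: 0.5
grasp_force: 0.0
```

apply_moves(plan="0 0 0 0 0 0;0 0 0 0 0 0;0 0 0 0 0 0")

```text
time_s: 20.7
position: [0.5089, -0.342, 0.1077]
tcp_rot: [[0.965, 0.263, 0.002], [0.263, -0.965, -0.002], [0.001, 0.003, -1.0]]
force: [-0.4, 0.0, -0.4]
opening: 0.499
grasp_force: 0.0
```

apply_moves(plan="0 0 0 0 0 0;0 0 0 0 0 0;0 0 0 0 0 0;0 0 0 0 0 0")

```text
time_s: 21.03
position: [0.5083, -0.3412, 0.1065]
tcp_rot: [[0.965, 0.263, 0.001], [0.263, -0.965, -0.001], [0.0, 0.001, -1.0]]
force: [0.4, 0.2, 1.0]
opening: 0.499
grasp_force: 0.0
```

apply_moves(plan="0.005 -0.04 0.02 0 0 0;0 0 0 0 0 0;0 0 0 0 0 0")

```text
time_s: 21.28
position: [0.5077, -0.3388, 0.1049]
tcp_rot: [[0.965, 0.263, -0.0], [0.263, -0.965, 0.0], [-0.0, -0.0, -1.0]]
force: [-0.7, -0.3, -0.2]
opening: 0.499
grasp_force: 0.0
```

apply_moves(plan="0 0 0 0 0 0;0 0 0 0 0 0;0 0 0 0 0 0;0 0 0 0 0 0;0 0 0 0 0 0;0 0 0 0 0 0;0 0 0 0 0 0;0 0 0 0 0 0;0 0 0 0 0 0;0 0 0 0 0 0", gripper=-1)

```text
time_s: 22.12
position: [0.5078, -0.3391, 0.105]
tcp_rot: [[0.965, 0.263, 0.0], [0.263, -0.965, -0.0], [0.0, 0.0, -1.0]]
force: [-0.0, 0.2, -0.4]
opening: 0.183
grasp_force: 30.0
```

apply_moves(plan="0 0 0 0 0 0;0 0 0 0 0 0;0 0 0 0 0 0")

```text
time_s: 22.37
position: [0.5078, -0.3391, 0.105]
tcp_rot: [[0.965, 0.263, 0.0], [0.263, -0.965, -0.0], [-0.0, 0.0, -1.0]]
force: [0.0, 0.3, -0.2]
opening: 0.181
grasp_force: 30.0
```

apply_moves(plan="0 0 -0.15 0 0 0;0 0 -0.3 0 0 0;0 0 -0.4 0 0 0;0 0 -0.5 0 0 0;0 0 -0.5 0 0 0;0 0 -0.4 0 0 0;0 0 -0.3 0 0 0;0 0 -0.15 0 0 0;0 0 0 0 0 0;0 0 0 0 0 0")

```text
time_s: 23.2
position: [0.5075, -0.3388, 0.2399]
tcp_rot: [[0.965, 0.263, -0.0], [0.263, -0.965, 0.0], [-0.0, -0.0, -1.0]]
force: [-0.2, 0.7, -1.0]
opening: 0.179
grasp_force: 30.0
```

```bash
python3 - <<'E'
from h import *
go([.5439,-.0612,.24])
E
```

```text
pos [ 0.5075 -0.3388  0.2399] units [ 2.16  -5.167 -0.   ] norm 5.6 yawx 15.22 t 23.2
```

apply_moves(plan="0.1 -0.25 0 0 0 0;0.24 -0.574 0 0 0 0;0.24 -0.574 0 0 0 0;0.24 -0.574 0 0 0 0;0.24 -0.574 0 0 0 0;0.24 -0.574 0 0 0 0;0.24 -0.574 0 0 0 0;0.24 -0.574 0 0 0 0;0.24 -0.574 0 0 0 0;0.14 -0.325 0 0 0 0")

```text
time_s: 24.03
position: [0.5425, -0.0569, 0.2385]
tcp_rot: [[0.964, 0.265, -0.004], [0.265, -0.964, 0.003], [-0.003, -0.004, -1.0]]
force: [0.1, -0.5, -0.7]
opening: 0.182
grasp_force: 30.0
```

apply_moves(plan="0 0 0 0 0 0;0 0 0 0 0 0;0 0 0 0 0 0;0 0 0 0 0 0;0 0 0 0 0 0;0 0 0 0 0 0")

```text
time_s: 24.53
position: [0.5441, -0.0625, 0.2399]
tcp_rot: [[0.965, 0.261, -0.0], [0.261, -0.965, -0.0], [-0.0, -0.0, -1.0]]
force: [-1.0, 0.0, -1.9]
opening: 0.18
grasp_force: 30.0
```

```bash
python3 - <<'E'
from meas import *
s=bot.read_state();im=capture('wrist')[:,:,::-1];np.savez('pics/wf.npz',im=im,p=s['position'],r=s['tcp_rot'])
p,R=s['position'],s['tcp_rot'];print(p);go([.5439,-.0612,.24])
print('tip',proj('wrist',p+R@[0,0,.095],s),'guide',proj('wrist',[.5437,-.0600,.08],s))
g=im.mean(2).astype(int)
for v in range(172,216): print(v,*g[v,298:346])
E
```

```text
[ 0.54408074 -0.06247783  0.23989718]
pos [ 0.5441 -0.0624  0.24  ] units [ 0.002 -0.024 -0.001] norm 0.02 yawx 15.13 t 24.5833
tip (np.float64(321.41068334247535), np.float64(204.45477881278592)) guide (np.float64(319.1937878194119), np.float64(187.92742745816116))
172 255 255 255 255 255 255 255 255 255 255 255 255 255 255 255 255 255 255 255 255 255 255 255 255 255 255 255 255 255 255 255 255 255 255 255 255 254 249 216 164 165 198 166 96 73 74 73 72
173 255 255 255 255 255 255 255 255 255 255 255 255 255 255 255 255 255 255 255 255 255 255 255 255 255 255 255 255 255 255 255 255 255 255 255 255 255 255 253 237 181 216 188 112 77 75 71 74
174 255 255 255 255 255 255 255 255 255 255 255 255 255 255 255 255 255 255 255 255 255 255 255 255 255 255 255 255 255 255 255 255 255 255 255 255 255 255 255 255 248 191 143 127 90 72 71 71
175 255 255 255 255 255 255 255 255 255 255 255 255 255 255 255 255 255 255 255 255 255 255 255 255 255 255 255 255 255 255 255 255 255 255 255 255 255 255 255 255 255 253 237 166 121 97 77 71
176 255 255 255 255 255 255 255 255 255 255 255 255 255 255 255 2
[... 6924 characters left out ...]
 94 86 108 175 243 253 255 255 255 254 231 163 144 128 113 109 107 106 104 127 255 255 255 255 255 255 255 255 255 255 255 255 255 255 255 255 255 255 255
213 26 20 23 19 18 23 19 24 25 50 74 90 90 90 151 248 255 255 253 221 164 145 126 111 107 108 106 104 129 255 255 255 255 255 255 255 255 255 255 255 255 255 255 255 255 255 255 255
214 22 22 23 23 22 24 23 20 25 32 43 60 74 84 107 147 225 254 222 184 164 142 125 112 111 108 108 105 123 253 255 255 255 255 255 255 255 255 255 255 255 255 255 255 255 255 255 255
215 25 18 23 23 11 16 25 23 24 21 27 41 54 64 100 106 136 222 172 168 162 138 124 111 108 107 103 105 121 252 255 255 255 255 255 255 255 255 255 255 255 255 255 255 255 255 255 255
```

```bash
cat > fit.py <<'E'
from meas import *
import sys
C,s=load('pics/%s.npz'%sys.argv[1]);p,R=s['position'],s['tcp_rot']
a=np.linspace(0,6.283,60)
def box(c,r,z): 
    q=np.array([proj('wrist',[c[0]+r*np.cos(t),c[1]+r*np.sin(t),z],s) for t in a]);return [q[:,0].min().round(1),q[:,0].max().round(1),q[:,1].min().round(1),q[:,1].max().round(1)]
def foot(ox,oy,L=.095): 
    c=p+R@[ox,oy,L];return box(c,.004,c[2])
E
python3 - wf <<'E'
from fit import *
for c in((.5437,-.0600),(.5437,-.0610),(.5427,-.0610),(.5430,-.0600)): print(c,'in',box(c,.011,.078),'out',box(c,.013,.08))
print(foot(0,0),foot(0,.0007),R.T@(np.array([.5437,-.061,p[2]])-p))
E
```

```text
(0.5437, -0.06) in [np.float64(308.9), np.float64(329.5), np.float64(177.4), np.float64(197.5)] out [np.float64(307.0), np.float64(331.4), np.float64(175.9), np.float64(199.8)]
(0.5437, -0.061) in [np.float64(309.8), np.float64(330.4), np.float64(177.7), np.float64(197.7)] out [np.float64(307.9), np.float64(332.3), np.float64(176.2), np.float64(200.0)]
(0.5427, -0.061) in [np.float64(309.6), np.float64(330.1), np.float64(178.6), np.float64(198.6)] out [np.float64(307.7), np.float64(332.1), np.float64(177.1), np.float64(200.9)]
(0.543, -0.06) in [np.float64(308.8), np.float64(329.3), np.float64(178.1), np.float64(198.1)] out [np.float64(306.8), np.float64(331.2), np.float64(176.5), np.float64(200.4)]
[np.float64(316.8), np.float64(326.1), np.float64(200.0), np.float64(208.9)] [np.float64(317.6), np.float64(326.9), np.float64(200.0), np.float64(208.9)] [ 1.80665097e-05 -1.52598027e-03  6.49371471e-08]
```

apply_moves(plan="-0.008 -0.04 0 0 0 0;0 0 0.2 0 0 0;0 0 0.3 0 0 0;0 0 0.3 0 0 0;0 0 0.2 0 0 0;0 0 0 0 0 0;0 0 0 0 0 0;0 0 0 0 0 0;0 0 0 0 0 0;0 0 0 0 0 0")

```text
time_s: 25.42
position: [0.5439, -0.0598, 0.1909]
tcp_rot: [[0.965, 0.263, 0.002], [0.263, -0.965, -0.001], [0.002, 0.001, -1.0]]
force: [1.0, 0.6, -1.3]
opening: 0.179
grasp_force: 30.0
```

```bash
python3 - wq <<'E'
from meas import *
s=bot.read_state();im=capture('wrist')[:,:,::-1];np.savez('pics/wq.npz',im=im,p=s['position'],r=s['tcp_rot'])
from fit import *
print(p)
for d in((0,0),(-.001,0),(0,-.001),(.001,0),(0,.001)):
    c=p+R@[d[0],d[1],0];print(d,'in',box(c,.011,.078),'out',box(c,.013,.08))
print('foot',foot(0,0))
g=C.mean(2).astype(int)
for v in range(176,218): print(v,*g[v,302:342])
E
```

```text
[ 0.54388309 -0.05981678  0.19086144]
(0, 0) in [np.float64(309.3), np.float64(333.3), np.float64(187.7), np.float64(211.0)] out [np.float64(307.1), np.float64(335.6), np.float64(186.0), np.float64(213.7)]
(-0.001, 0) in [np.float64(309.3), np.float64(333.3), np.float64(188.8), np.float64(212.0)] out [np.float64(307.1), np.float64(335.6), np.float64(187.1), np.float64(214.7)]
(0, -0.001) in [np.float64(308.2), np.float64(332.2), np.float64(187.7), np.float64(211.0)] out [np.float64(306.0), np.float64(334.5), np.float64(186.0), np.float64(213.7)]
(0.001, 0) in [np.float64(309.3), np.float64(333.3), np.float64(186.7), np.float64(209.9)] out [np.float64(307.0), np.float64(335.6), np.float64(185.0), np.float64(212.6)]
(0, 0.001) in [np.float64(310.4), np.float64(334.4), np.float64(187.7), np.float64(211.0)] out [np.float64(308.1), np.float64(336.7), np.float64(186.0), np.float64(213.7)]
foot [np.float64(316.8), np.float64(326.1), np.float64(200.0), np.float64(208.9)]
176 255 255 255 255 255 255 255 255 255 255 254 253 253 253 253 253 253 254 255 255 255 255 255 255 255 255 255 255 253 24
[... 5980 characters left out ...]
 255 255 255 255 255 255 255 255 255 255 255
214 255 255 255 255 255 255 255 255 255 255 255 255 255 254 253 222 155 134 120 108 104 103 103 101 114 244 254 255 255 255 255 255 255 255 255 255 255 255 255 255
215 255 255 255 255 255 255 255 255 255 255 255 255 255 255 254 228 155 134 119 107 104 103 102 100 115 246 255 255 255 255 255 255 255 255 255 255 255 255 255 255
216 255 255 255 255 255 255 255 255 255 255 255 255 255 255 253 222 157 136 120 108 106 105 102 102 119 248 254 255 255 255 255 255 255 255 255 255 255 255 255 255
217 255 255 255 255 255 255 255 255 255 255 255 255 255 255 251 214 154 134 119 109 105 102 101 100 113 248 254 255 255 255 255 255 255 255 255 255 255 255 255 255
```

The stem is at u≈322 and the guide hole is centred on u≈322, with less than 1 mm mismatch in x. Lowering slowly.

apply_moves(plan="-0.008 0 0 0 0 0;0 0 0.05 0 0 0;0 0 0.08 0 0 0;0 0 0.08 0 0 0;0 0 0.08 0 0 0;0 0 0.08 0 0 0;0 0 0.08 0 0 0;0 0 0.05 0 0 0;0 0 0 0 0 0;0 0 0 0 0 0")

```text
time_s: 26.3
position: [0.5428, -0.0597, 0.1648]
tcp_rot: [[0.965, 0.262, -0.0], [0.262, -0.965, 0.0], [-0.0, -0.0, -1.0]]
force: [0.6, 0.1, -1.3]
opening: 0.18
grasp_force: 30.0
```

```bash
python3 - <<'E'
from meas import *
s=bot.read_state();im=capture('wrist')[:,:,::-1];np.savez('pics/wr.npz',im=im,p=s['position'],r=s['tcp_rot']);sc=capture('scene')[:,:,::-1]
import sys;sys.argv=['x','wr']
from fit import *
print(p)
c=p;print('in',box(c,.011,.078),'out',box(c,.013,.08),[box(p+R@[0,.0006,0],.004,z) for z in(.08,.078)])
u,v=map(int,proj('scene',[.543,-.061,.08]));print(u,v)
cv2.imwrite('pics/m8.png',np.hstack([cv2.resize(C[180:260,280:360],(400,400),interpolation=cv2.INTER_CUBIC),cv2.resize(sc[v-40:v+40,u-40:u+40],(400,400),interpolation=cv2.INTER_CUBIC)]))
E
```

```text
[ 0.54280913 -0.05972286  0.16479117]
in [np.float64(308.3), np.float64(334.6), np.float64(194.2), np.float64(219.5)] out [np.float64(305.7), np.float64(337.1), np.float64(192.4), np.float64(222.5)] [[np.float64(317.3), np.float64(327.0), np.float64(203.0), np.float64(212.3)], [np.float64(317.4), np.float64(326.9), np.float64(202.4), np.float64(211.6)]]
308 195
```

View pics/m8.png

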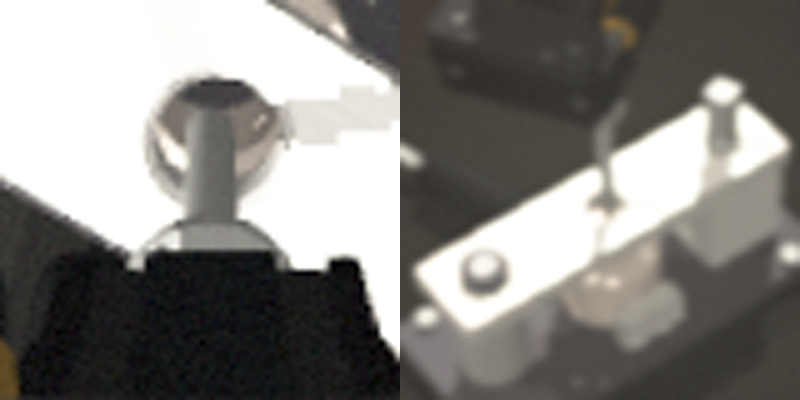

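In the left crop the stem is centred in the guide hole: the hole is centred near (213,138) and the stem is at u≈212. The scene view agrees. Lowering to mid-bore.

apply_moves(plan="0 0 0.05 0 0 0;0 0 0.1 0 0 0;0 0 0.1 0 0 0;0 0 0.1 0 0 0;0 0 0.1 0 0 0;0 0 0.1 0 0 0;0 0 0.1 0 0 0;0 0 0.1 0 0 0;0 0 0.05 0 0 0;0 0 0 0 0 0")

```text
time_s: 27.23
position: [0.5424, -0.0596, 0.1242]
tcp_rot: [[0.965, 0.263, -0.001], [0.263, -0.965, 0.0], [-0.001, -0.001, -1.0]]
force: [0.3, 0.2, -0.8]
opening: 0.185
grasp_force: 30.0
```

apply_moves(plan="0 0 0 0 0 0;0 0 0 0 0 0;0 0 0 0 0 0;0 0 0 0 0 0;0 0 0 0 0 0;0 0 0 0 0 0;0 0 0 0 0 0;0 0 0 0 0 0")

```text
time_s: 27.9
position: [0.5429, -0.0598, 0.1251]
tcp_rot: [[0.965, 0.263, 0.0], [0.263, -0.965, -0.0], [0.0, 0.0, -1.0]]
force: [-0.1, -0.2, -1.5]
opening: 0.18
grasp_force: 30.0
```

```bash
python3 - <<'E'
from meas import *
s=bot.read_state();im=capture('wrist')[:,:,::-1];np.savez('pics/ws.npz',im=im,p=s['position'],r=s['tcp_rot'])
import sys;sys.argv=['x','ws']
from fit import *
print(p,s['force'],abs(s['qvel']).max());print('in',box(p,.011,.078),'out',box(p,.013,.08),'stem',box(p+R@[0,.0006,0],.004,.08))
g=C.mean(2).astype(int)
for v in range(194,232): print(v,*g[v,302:344])
E
```

```text
Traceback (most recent call last):
KeyError: 'force'
```

```bash
python3 - ws <<'E'
from fit import *
print(p);print('in',box(p,.011,.078),'out',box(p,.013,.08),'stem',box(p+R@[0,.0006,0],.004,.08))
g=C.mean(2).astype(int)
for v in range(198,228): print(v,*g[v,300:344])
E
```

```text
[ 0.54291724 -0.05975605  0.12512758]
in [np.float64(305.8), np.float64(336.7), np.float64(207.5), np.float64(236.7)] out [np.float64(302.9), np.float64(339.7), np.float64(205.5), np.float64(240.3)] stem [np.float64(316.5), np.float64(327.8), np.float64(217.9), np.float64(228.6)]
198 254 253 252 253 252 253 252 253 252 252 252 252 252 252 252 252 252 253 253 253 253 255 255 255 255 255 255 255 255 255 255 255 255 255 255 255 255 255 255 255 255 255 255 255
199 255 254 254 254 252 252 252 252 253 252 252 252 252 252 252 252 252 252 253 253 253 255 255 255 255 255 255 255 255 255 255 255 255 255 255 255 255 255 255 255 255 255 255 255
200 255 255 255 254 253 253 252 252 252 252 252 253 252 252 252 252 252 252 252 252 253 255 255 255 255 255 255 255 255 255 255 255 255 255 255 255 255 255 255 255 255 255 255 255
201 255 255 255 255 255 253 253 253 252 252 252 253 252 252 252 252 252 252 252 253 253 255 255 255 255 255 255 255 255 255 255 255 255 255 255 255 255 255 255 255 255 255 255 255
202 255 255 255 255 255 255 255 254 252 252 252 252 253 252 252 252 252 252 252 253 255 255 255 255
[... 3825 characters left out ...]
5 255 250 223 194 174 131 216 253 254 250 187 116 110 104 100 104 109 111 115 111 109 99 103 104 102 116 139 168 167 165 165 166 188 221 227 198 178 193 215 229
225 255 255 255 255 255 251 224 193 173 110 135 206 204 174 149 168 130 131 136 138 138 134 139 140 136 135 126 128 113 108 108 119 138 162 168 177 202 222 237 206 247 254 254 254
226 255 255 255 255 255 253 230 192 175 123 123 150 166 185 213 219 153 139 142 142 141 140 144 141 137 141 139 141 133 126 115 106 110 129 149 177 211 222 247 252 254 255 255 255
227 255 255 255 255 255 253 231 190 178 147 152 175 203 224 231 231 159 140 144 143 140 143 143 142 140 141 143 142 142 139 134 126 117 109 122 171 213 225 251 254 255 255 255 255
```

The stem and hole are both centred at u≈322, with an x mismatch under 1 mm. The tip is at about 30 mm and the readings are steady.

```bash
python3 -c "
from rig import bot
s=bot.read_state();print(s['time_s'],s['position'],abs(s['qvel']).max(),s['grasp_force'])
print(bot.hand_in())"
```

```text
27.95 [ 0.54290059 -0.05975788  0.12509003] 0.07177928236218259 29.97792262583971
the job is handed in; nothing more can be done
None
```

I handed the job in at 27.95 s: the pin is home and released, and the probe is held upright and still in the guide hole with its tip about mid-bore; the hand-in returned no verdict. While I was placing the pin, its foot briefly dragged the guide arm a few millimetres off its stop, and I pushed the arm back against the stop before seating the pin.

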